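Screw the plug into the pug mill's vacuum trap

TASK

Close the pug mill's vacuum trap: set the loose steel plug upright in the pot's neck, turn it gently backwards (anticlockwise from above) until it drops into the thread start, then run it in clockwise until its flange sits fully home on the rim, and let go. Never force it: if it binds, stop and feel for the start, and stop turning when it is home. Leave everything else on the bench where it is.

Things in the scene. Friction and masses are not known exactly. Their poses are not given: they have to be found in the camera images.
- plug_grip (a point): Loose plug, steel, about 0.25 kg, standing upright on its nose; on top a black bar grip 46 mm long (along x), 14 thick (along y), 40 high. This point is on the plug's axis inside the bar: 66 mm above the nose's end, 24 above the flange's top, 20 below the bar's top. z is the axis, up.
- plug_seat (a point): Centre of the plug flange's underside, 30 mm below plug_grip; same axes. The flange is 66 mm diameter, 6 thick. Below it is the nose: 38 mm diameter, 36 long, tapering to 30 over its last 7 mm.
- plug_pins (a point): On the plug's axis, 20 mm below plug_seat, level with three round pins (the thread lugs), 4 mm diameter, that stick out of the nose to 25 mm from the axis: one along the plug's +x, the others 120 degrees on. Running free it turns with under 0.06 N m; 0.1 to 0.2 N m means that it binds or is home, and much more overloads the thread.
- neck_mouth (a point): Centre of the neck's rim on top of the fixed trap, 106 mm above the bench; z up, x towards a drain stub on the pot's side. Neck 74 mm outside, 53 inside diameter. In it is a brass threaded insert, bore 40 mm, right-handed (clockwise from above runs in), three starts 120 degrees apart, lead 22.5 mm a turn. The angle of the starts differs each time and is NOT given by this frame.
- insert_top (a point): On the neck's axis, 5 mm below the rim: level of the insert's flat top. Pins resting there leave the flange 17 mm above the rim. Each third is some 90 degrees of flat, ended clockwise by a blunt stop 4 mm high, then a slot of some 24 degrees. Clockwise the pins run against the stops; anticlockwise they reach a slot. Pins lying on the stops leave the flange up to 21 mm above the rim.
- slot_floor (a point): On the neck's axis, about 11 mm below the rim. In the slots the plug drops some 6 mm (flange 9 to 12 mm above the rim); the backs of the stops lie just beyond, anticlockwise. By chance pins may fall straight in. From here about 170 degrees clockwise sink the plug 11 mm until the flange meets the rim and torque rises. It sinks by its weight when turned between loose fingers; play is 1 mm.
- trap: The trap: grey steel pot 150 mm diameter, 60 mm high, with a steel neck in the middle of its top; fixed to the bench. Origin at the centre of the pot's underside, z up, neck_mouth 106 mm above it.
- bench_gasket (a point): Centre of a loose flat rubber ring, 68 mm outside, 6 mm thick, lying on the bench: a bystander, leave it.
- ruler: Steel ruler 300 x 30 x 4 mm lying along y; bystander; origin at the centre of its underside.
- batten: Wooden guide batten 420 x 40 x 22 mm; bystander; origin at the centre of its underside.
- clay: Firm dark clay block 75 x 60 x 45 mm; bystander; origin at the centre of its underside.
- bowl: White bowl, 120 mm diameter, 55 mm high; bystander; origin at the centre of its underside.
- beaker: Clear beaker, 72 mm diameter, 85 mm high; bystander; origin at the centre of its underside.
- rib: Flat wooden rib 100 x 50 x 8 mm; bystander; origin at the centre of its underside.
- brush: Brush lying on the bench; bystander; origin at its underside.
Not all that is in view belongs to the job. What is shaped like the part that bears plug_grip but pink or purple is not meant.

How it is judged:
By the outcome, as a careful person would: the job done as asked, in the order asked, and still so for the second after the job is handed in, with the robot touching nothing.
It also fails if it takes over 67 s, if anything falls off the work surface, if the arm or the gripper's body presses on something with over 40 N, if the wrist force passes 120 N, or if a joint passes its speed limit or range.

ROBOT

A 6-joint arm with a two-finger parallel gripper is mounted at the origin on the work surface. World frame = base frame: x ahead of the robot, y to its left, z up, the work surface at z = 0. Lengths are in m, angles in rad, forces in N, time in s.
With the tool pointing down it reaches from about 0.375 to 0.9 m from the base axis. Payload 3.1 kg.
Tool frame: the origin (TCP) lies on the centre line of the jaws, within the pads' length; the fingertips stand 19 mm ahead of it and the grasp point (between the pads) is the TCP; z points along the fingers, x is the direction in which the jaws open and shut, and the axes are right-handed (so a half turn about z gives the same grasp; the last joint's range is limited). The gripper opens to 85 mm and grips with 20 to 120 N. Pads are 22 mm wide; open, the fingers measure 114 mm over their backs; the gripper's body (76 mm by 85 mm) begins 54 mm behind the grasp point. The pads swing forward as they close: fully open they stand 13 mm farther back than shut.
Start: joints at [1.155, 0.527, 1.433, -0, 1.181, -0.178], TCP at [0.147, 0.608, 0.25] pointing down, gripper open.
Joint ranges: [-3.08, 3.08], [-0.75, 2.2], [0.22, 2.44], [-1.43, 4.57], [0, 2.65], [-2.85, 2.85]. Speed limits (rad/s): [2.79, 2.79, 3.14, 3.14, 3.14, 3.14].

INTERFACE

Orientations are given as a rotation vector (axis times angle).
In Python, from station import readout, optics, job_done gives the robot as it stands.
- The arm moves only by the tool step_arm, never from a script. Its arguments are lists of equal length, an entry for each row: "offset": the shift along the world's x, y, z in mm, a list of three; "delta_rot": the turn, a rotation vector about the world's x, y, z in units of 6 degrees (1.0 is 6 degrees), a list of three; "jaw": the finger opening in mm, from 0 to 85.4. In form: {"offset": [[tx, ty, tz], ...], "delta_rot": [[rx, ry, rz], ...], "jaw": [jaw, ...]}. A call has 1 to 5 rows; each row shifts and turns the commanded pose from where the row before left it; what a row does not reach is not made up. A row lasts 1/10 s, in which the tool goes at most 50 mm and 8.59 degrees, less where a joint would pass 70% of its speed; a pose out of reach is approached as far as the arm can. A call with a gripper value outside its range is refused whole. The fingers move at their own pace and stop on an object; "force" is the grip in N (left out, the last holds). Time passes only in rows, so rows that do not move let the fingers close. It gives the time, the measured TCP pose, the force and the opening at its end, in the units of the state.
- readout.get_state(): the state, without advancing time (a new reading comes with each control period).
- optics.capture(name): name is "side" or "top" or "wrist"; returns a dict with "color" (384x512x3 uint8, red, green, blue), "vfov" (degrees; the focal length in pixels is half the picture's height over the tangent of half this angle, whatever the lens; pixels are square), "cx", "cy" (the principal point, pixels), "R" (3x3) and "t" (3): a world point X has camera coordinates R X + t; the wrist camera has in their place "tool_from_camera" (4x4, takes a point from camera to tool coordinates, whose origin is the TCP and whose axes are the tool frame's). Camera axes: x right, y down, z forward; pixel columns grow to the right and rows downward; lengths in m; the calibration is good to about 2 mm. A picture is of the moment at which its call begins: read the wrist's pose just before it. There is no depth.
- job_done(): hands the job in, once; it reports no verdict.
The state is a dict: "t": time; "qpos": joint angles; "qd": joint speeds; "joint_torque": joint torques, N m; "tcp_pos": TCP position; "tool_rot": TCP orientation; "wrist_force": force on the tool from outside, world axes, zero at the start; "moment": the same for the moment, N m; "gripper_width": finger opening in m.
Only numpy, scipy, OpenCV 4.12 (cv2) and the standard library are available. Lean on these libraries where they do the work, as an engineer would, in place of code of your own. Each camera call takes 0.05 s, during which the arm holds its last target.

## Working session

There is one attempt and no reset: what is moved stays moved. The work goes in short steps, Python scripts to look and compute and a tool call to move; the robot and the scene stay as the last step left them, time stands still between calls to the robot, and variables do not carry over. Pictures are saved under pics/ and viewed, and the job is handed in when it is done.

Besides the shell and the picture viewer there is one more tool, called after "Request:" by a JSON object that holds its "op" and its "data". step_arm: Moves the arm, as the interface text tells. Its arguments: {"type":"object","properties":{"offset":{"type":"array","items":{"type":"array","items":{"type":"number"}}},"delta_rot":{"type":"array","items":{"type":"array","items":{"type":"number"}}},"jaw":{"type":"array","items":{"type":"number"}},"force":{"type":"number"}},"required":["offset","delta_rot","jaw"]}

```bash
mkdir -p pics; ls; python3 - <<'E'
from station import readout, optics
import cv2, numpy as np
s=readout.get_state()
for k,v in s.items(): print(k,np.round(v,4))
for n in ("side","top","wrist"):
    c=optics.capture(n)
    cv2.imwrite(f"pics/{n}0.png",c["color"][:,:,::-1])
    print(n,{k:np.round(v,4).tolist() for k,v in c.items() if k!="color"})
E
```

```text
pics
t 0.0
qpos [ 1.1555  0.5284  1.4339  0.      1.1814 -0.1785]
qd [ 0.0027 -0.001  -0.0004  0.0004  0.0007  0.0022]
joint_torque [-7.00000e-04 -4.42354e+01 -1.78023e+01 -4.00000e-04  8.70000e-03
  0.00000e+00]
tcp_pos [0.1463 0.6069 0.2493]
tool_rot [ 2.4674  1.9429 -0.0031]
wrist_force [ 0.346  -0.4054  0.7594]
moment [-0.0199  0.0567 -0.0205]
gripper_width 0.0855
side {'vfov': 54.0331, 'cx': 255.4619, 'cy': 195.3039, 'R': [[0.9517, -0.3069, 0.0102], [-0.1503, -0.4945, -0.8561], [0.2678, 0.8132, -0.5167]], 't': [-0.5746, 0.1696, 1.0722]}
top {'vfov': 46.2483, 'cx': 257.8062, 'cy': 192.12, 'R': [[-0.0115, -0.9998, -0.0189], [-0.9932, 0.0136, -0.1154], [0.1157, 0.0174, -0.9931]], 't': [0.0189, 0.5938, 1.2362]}
wrist {'vfov': 58.8614, 'cx': 256.2366, 'cy': 189.2859, 'tool_from_camera': [[1.0, -0.0002, -0.0006, 0.0002], [0.0003, 0.9579, 0.2872, -0.0736], [0.0005, -0.2872, 0.9579, -0.1222], [0.0, 0.0, 0.0, 1.0]]}
```

View pics/side0.png

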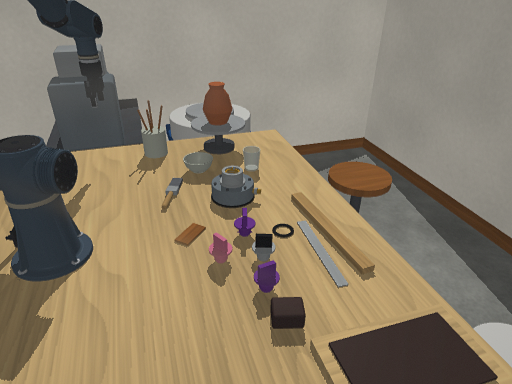

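View pics/top0.png

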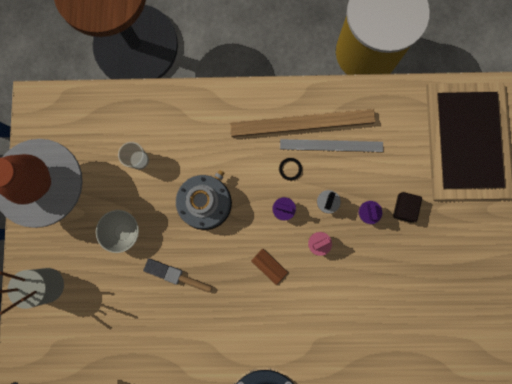

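View pics/wrist0.png

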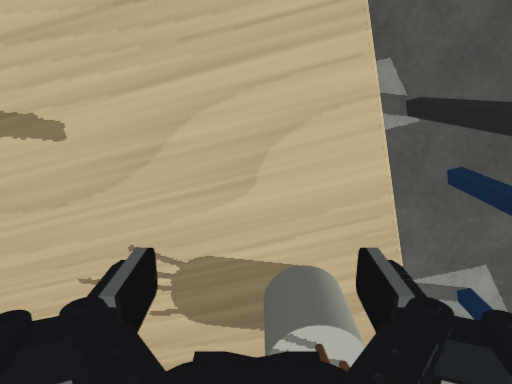

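Side: the steel plug with its black bar is near (264,245), the trap near (233,185), and purple/pink decoys stand around the plug. Top: plug near (329,201), trap neck near (201,200).

```bash
cat > h.py <<'E'
from station import readout, optics
import cv2, numpy as np
from scipy.spatial.transform import Rotation as Ro
def cam(n):
    s=readout.get_state(); c=optics.capture(n); f=192/np.tan(np.radians(c["vfov"])/2)
    K=np.array([[f,0,c["cx"]],[0,f,c["cy"]],[0,0,1]])
    if n=="wrist":
        T=np.eye(4);T[:3,:3]=Ro.from_rotvec(s["tool_rot"]).as_matrix();T[:3,3]=s["tcp_pos"]
        M=np.linalg.inv(T@c["tool_from_camera"]);R,t=M[:3,:3],M[:3,3]
    else: R,t=np.array(c["R"]),np.array(c["t"])
    return c["color"][:,:,::-1].copy(),K,R,t
def onplane(C,u,v,z):
    _,K,R,t=C; d=R.T@np.linalg.solve(K,[u,v,1]); o=-R.T@t
    return o+d*(z-o[2])/d[2]
def proj(C,X):
    _,K,R,t=C; p=K@(R@np.asarray(X)+t); return p[:2]/p[2]
def crop(C,x0,y0,x1,y1,k,name):
    im=cv2.resize(C[0][y0:y1,x0:x1],None,fx=k,fy=k,interpolation=cv2.INTER_CUBIC); cv2.imwrite(name,im)
def st():
    s=readout.get_state(); R=Ro.from_rotvec(s["tool_rot"]).as_matrix()
    print("t",s["t"],"p",np.round(s["tcp_pos"],4),"yaw x",round(np.degrees(np.arctan2(R[1,0],R[0,0])),2),"z",np.round(R[:,2],3),"F",np.round(s["wrist_force"],2),"M",np.round(s["moment"],3),"w",round(s["gripper_width"],4),"q",np.round(s["qpos"],2))
E
python3 - <<'E'
from h import *
C=cam("top"); S=cam("side")
crop(C,150,150,430,270,2.85,"pics/topc.png"); crop(S,190,150,310,310,3.7,"pics/sidec.png")
print(onplane(C,330,201,.086), onplane(C,201,200,.106))
E
```

```text
[ 0.56125065 -0.18395293  0.086     ] [0.56662541 0.16191444 0.106     ]
```

View pics/topc.png

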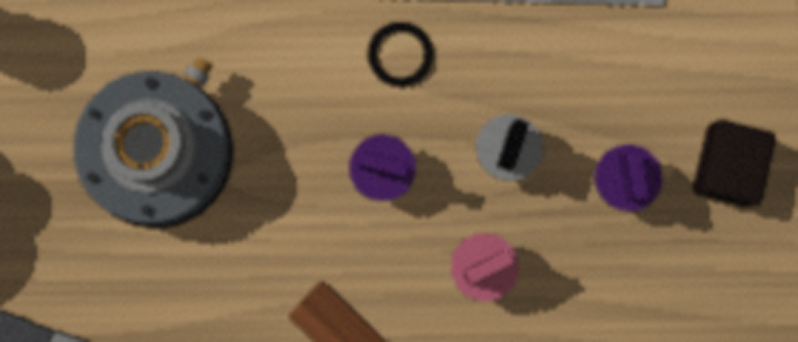

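View pics/sidec.png

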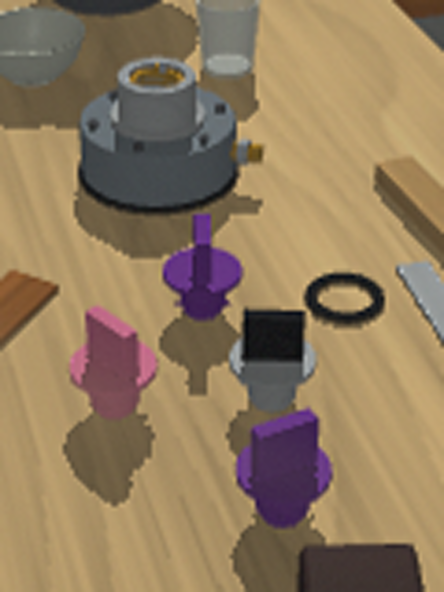

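Request:
{"op": "step_arm", "data": {"offset": [[23, -44, 0], [23, -44, 0], [23, -44, 0], [23, -44, 0], [23, -44, 0]], "delta_rot": [[0, 0, 0], [0, 0, 0], [0, 0, 0], [0, 0, 0], [0, 0, 0]], "jaw": [50, 50, 50, 50, 50], "force": 40}}

```text
t: 0.75
tcp_pos: [0.2621, 0.3859, 0.2504]
tool_rot: [2.467, 1.944, 0.001]
wrist_force: [0.8, 0.9, -0.9]
gripper_width: 0.0502
```

Request:
{"op": "step_arm", "data": {"offset": [[23, -44, 0], [23, -44, 0], [23, -44, 0], [23, -44, 0], [23, -44, 0]], "delta_rot": [[0, 0, 0], [0, 0, 0], [0, 0, 0], [0, 0, 0], [0, 0, 0]], "jaw": [50, 50, 50, 50, 50]}}

```text
t: 1.25
tcp_pos: [0.3772, 0.1657, 0.2506]
tool_rot: [2.468, 1.943, 0.001]
wrist_force: [0.6, 1.4, -0.2]
gripper_width: 0.0498
```

Request:
{"op": "step_arm", "data": {"offset": [[23, -44, -4], [23, -44, -4], [23, -44, -5], [23, -44, -8], [23, -44, -8]], "delta_rot": [[0, 0, 0], [0, 0, 0], [0, 0, 0], [0, 0, 0], [0, 0, 0]], "jaw": [50, 50, 50, 50, 50]}}

```text
t: 1.75
tcp_pos: [0.492, -0.0541, 0.2213]
tool_rot: [2.469, 1.942, 0.001]
wrist_force: [0.6, -0.6, -0.1]
gripper_width: 0.0497
```

Request:
{"op": "step_arm", "data": {"offset": [[23, -44, -9], [23, -44, -10], [23, -44, -10], [0, 0, 0], [0, 0, 0]], "delta_rot": [[0, 0, 0], [0, 0, 0], [0, 0, 0], [0, 0, 0], [0, 0, 0]], "jaw": [50, 50, 50, 50, 50]}}

```text
t: 2.25
tcp_pos: [0.5593, -0.1834, 0.1919]
tool_rot: [-2.469, -1.94, 0.001]
wrist_force: [0.2, 0.1, -0.4]
gripper_width: 0.0498
```

```bash
python3 - <<'E'
from h import *
st(); C=cam("wrist"); cv2.imwrite("pics/w1.png",C[0])
g=C[0].max(2)
m=(g<45).astype(np.uint8)
n,l,s,c=cv2.connectedComponentsWithStats(m)
for i in range(1,n):
    if s[i,4]>150: print(s[i],c[i],cv2.minAreaRect(np.argwhere(l==i)[:,::-1].astype(np.float32)))
E
```

```text
t 2.25 p [ 0.5593 -0.1834  0.1919] yaw x 76.31 z [-0.001  0.001 -1.   ] F [ 0.18  0.07 -0.4 ] M [-0.002 -0.002  0.017] w 0.0498 q [-0.51  0.55  1.58  0.    1.01 -1.84]
[ 243  161   23   70 1195] [254.28535565 195.53723849] ((254.48117065429688, 195.51528930664062), (17.938751220703125, 68.56513214111328), 5.906140327453613)
[  0 175  54  15 464] [ 22.98275862 180.19396552] ((26.51451873779297, 180.81488037109375), (53.77602767944336, 12.49105167388916), 4.48460578918457)
[    0   215   512   169 36009] [257.35382821 334.71212752] ((255.5, 299.0), (168.0, 511.0), 90.0)
```

View pics/w1.png

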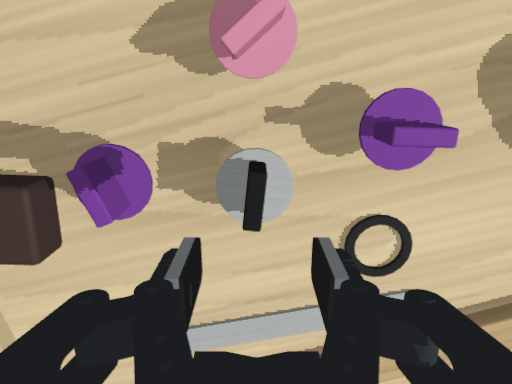

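The steel plug is centred between the jaws: flange disc about (255,186), black bar about (254,196), slightly tilted. I'll fit the disc and the bar top.

```bash
python3 - <<'E'
from h import *
C=cam("wrist"); im=C[0]; crop(C,205,135,305,240,6,"pics/w1c.png")
hsv=cv2.cvtColor(im,cv2.COLOR_BGR2HSV)
m=((hsv[...,1]<45)&(hsv[...,2]>90)).astype(np.uint8); bar=(im.max(2)<55).astype(np.uint8)
m[:, :200]=0;m[:,310:]=0;m[:140]=0;m[235:]=0
p=np.argwhere(m)[:,::-1]; h=cv2.convexHull(p.astype(np.int32)); e=cv2.fitEllipse(h); print(e, onplane(C,*e[0],.042))
print(onplane(C,258,165,.086),onplane(C,252,226,.086))
E
```

```text
((253.03128051757812, 186.32179260253906), (75.30328369140625, 77.96072387695312), 93.53273010253906) [ 0.56318132 -0.18570594  0.042     ]
[ 0.53697335 -0.17537645  0.086     ] [ 0.57980991 -0.19015937  0.086     ]
```

View pics/w1c.png

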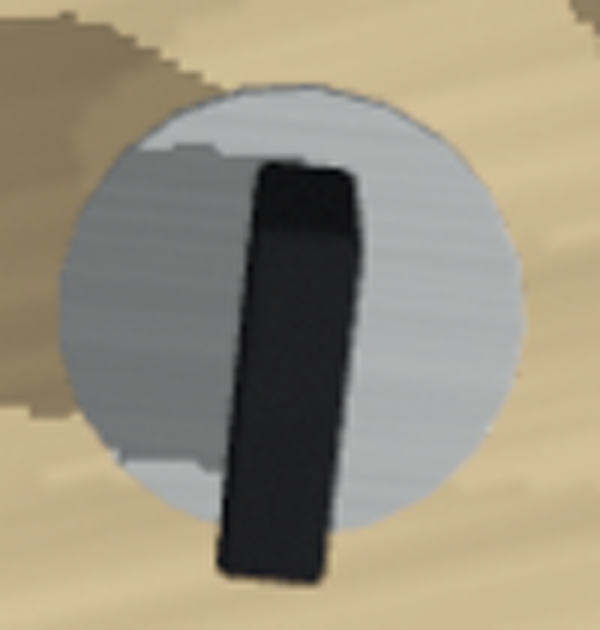

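```bash
python3 - <<'E'
from h import *
C=cam("wrist")
g=lambda x,y,z:onplane(C,x/6+205-.4,y/6+135-.4,z)
a,b=g(308,231,.086),g(272,579,.086); print(g(290,405,.086),a,b,np.linalg.norm(a-b),np.degrees(np.arctan2(*(b-a)[[1,0]])))
l,r=(g(258,228,.086)+g(220,575,.086))/2,(g(358,235,.086)+g(325,582,.086))/2; print(np.linalg.norm(l-r)); print(g(291,310,.042))
T=cam("top"); print(onplane(T,500/2.85+150,145/2.85+150,.042)); st()
E
```

```text
[ 0.56226678 -0.1844644   0.086     ] [ 0.54218248 -0.17742313  0.086     ] [ 0.58340969 -0.1918768   0.086     ] 0.04368742697974699 -19.319933216937805
0.012168731708376587
[ 0.56317057 -0.18495163  0.042     ]
[ 0.5659165  -0.17754488  0.042     ]
t 2.45 p [ 0.5589 -0.1809  0.193 ] yaw x 76.52 z [-0.001  0.    -1.   ] F [ 0.19 -0.38  0.07] M [ 0.038  0.005 -0.018] w 0.0495 q [-0.5   0.55  1.58  0.    1.01 -1.84]
```

```bash
cat >> h.py <<'E'
def camc(pos,yaw):
    "wrist picture with the commanded pose (tool down, yaw deg)"
    im,K,_,_=cam("wrist"); c=optics.capture("wrist")
    a=np.radians(yaw); T=np.eye(4); T[:3,:3]=np.array([[np.cos(a),np.sin(a),0],[np.sin(a),-np.cos(a),0],[0,0,-1]]);T[:3,3]=pos
    M=np.linalg.inv(T@c["tool_from_camera"]); return im,K,M[:3,:3],M[:3,3]
E
python3 - <<'E'
from h import *
C=camc([.561,-.184,.192],76.4)
g=lambda x,y,z:onplane(C,x/6+205-.4,y/6+135-.4,z)
a,b=g(308,231,.086),g(272,579,.086); print(g(290,405,.086),np.degrees(np.arctan2(*(b-a)[[1,0]])));print(g(291,310,.042))
for i in range(3): C=cam("wrist"); print(onplane(C,253.5,186.5,.042)); st()
E
```

```text
[ 0.56463748 -0.18723812  0.086     ] -19.3721280739944
[ 0.56563522 -0.18778439  0.042     ]
[ 0.564475   -0.18465664  0.042     ]
t 2.6 p [ 0.5593 -0.1813  0.1933] yaw x 76.52 z [ 0. -0. -1.] F [ 0.08 -0.86  0.29] M [ 0.005 -0.011 -0.035] w 0.0501 q [-0.5   0.55  1.58  0.    1.01 -1.84]
[ 0.56464516 -0.18488931  0.042     ]
t 2.65 p [ 0.5594 -0.1815  0.1933] yaw x 76.51 z [ 0. -0. -1.] F [-0.36  0.01  0.07] M [0.056 0.022 0.035] w 0.0501 q [-0.5   0.55  1.58 -0.    1.01 -1.84]
[ 0.56478074 -0.18510824  0.042     ]
t 2.7 p [ 0.5595 -0.1817  0.1932] yaw x 76.49 z [ 0. -0. -1.] F [-0.03 -0.35 -0.29] M [ 0.012  0.008 -0.071] w 0.0502 q [-0.5   0.55  1.58  0.    1.01 -1.84]
```

Request:
{"op": "step_arm", "data": {"offset": [[5, -3, -20], [0, 0, -30], [0, 0, -30], [0, 0, -26], [0, 0, 0]], "delta_rot": [[0, 0, -0.97], [0, 0, 0], [0, 0, 0], [0, 0, 0], [0, 0, 0]], "jaw": [50, 50, 50, 50, 50]}}

```text
t: 3.2
tcp_pos: [0.5621, -0.1839, 0.0836]
tool_rot: [-2.558, -1.812, 0.005]
wrist_force: [-0.4, -0.3, 0.2]
gripper_width: 0.05
```

```bash
python3 - <<'E'
from h import *
st(); C=cam("wrist"); cv2.imwrite("pics/w2.png",C[0]); S=cam("side"); crop(S,220,200,310,310,5,"pics/s2.png")
E
```

```text
t 3.2 p [ 0.5621 -0.1839  0.0836] yaw x 70.63 z [-0.007  0.004 -1.   ] F [-0.42 -0.28  0.18] M [ 0.03  -0.01   0.029] w 0.05 q [-0.5   0.71  1.64 -0.    0.8  -1.74]
```

View pics/w2.png

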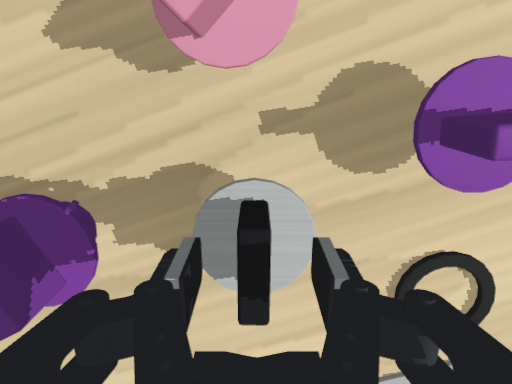

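View pics/s2.png

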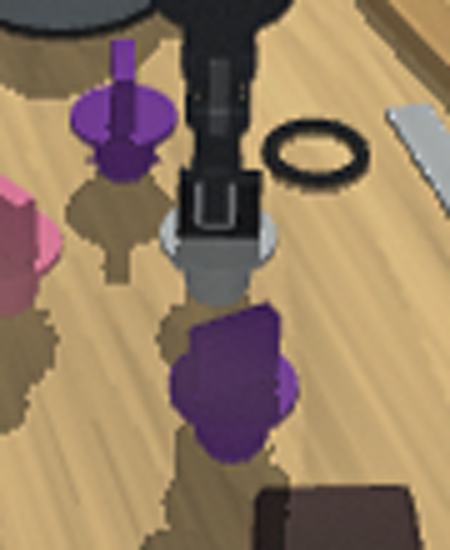

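Bar is straight and centred between the jaws (254,262), fingers still 17 mm high. Check settled height.

Request:
{"op": "step_arm", "data": {"offset": [[0, 0, 0]], "delta_rot": [[0, 0, 0]], "jaw": [40]}}

```text
t: 3.4
tcp_pos: [0.5656, -0.1858, 0.0883]
tool_rot: [2.561, 1.814, 0.002]
wrist_force: [0.3, 0.5, -0.0]
gripper_width: 0.04
```

Request:
{"op": "step_arm", "data": {"offset": [[0, 0, -11], [0, 0, -10], [0, 0, 0], [0, 0, 0]], "delta_rot": [[0, 0, 0], [0, 0, 0], [0, 0, 0], [0, 0, 0]], "jaw": [40, 40, 40, 30]}}

```text
t: 3.8
tcp_pos: [0.5642, -0.1853, 0.0653]
tool_rot: [-2.563, -1.815, 0.001]
wrist_force: [-0.5, -0.3, 0.7]
gripper_width: 0.0302
```

```bash
python3 - <<'E'
from h import *
st(); S=cam("side"); crop(S,220,200,310,310,5,"pics/s3.png")
E
```

```text
t 3.8 p [ 0.5642 -0.1853  0.0653] yaw x 70.61 z [-0.001  0.    -1.   ] F [-0.53 -0.29  0.66] M [ 0.007 -0.02   0.001] w 0.0302 q [-0.51  0.74  1.64 -0.    0.76 -1.74]
```

View pics/s3.png

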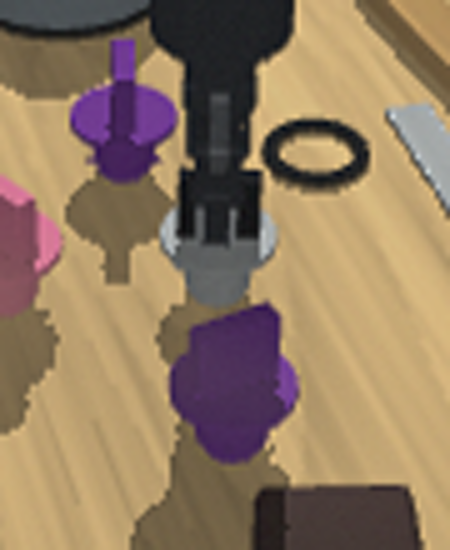

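Request:
{"op": "step_arm", "data": {"offset": [[0, 0, 1], [0, 0, 0], [0, 0, 0], [0, 0, 0], [0, 0, 0]], "delta_rot": [[0, 0, 0], [0, 0, 0], [0, 0, 0], [0, 0, 0], [0, 0, 0]], "jaw": [22, 17, 13, 10, 10], "force": 40}}

```text
t: 4.35
tcp_pos: [0.5648, -0.1855, 0.0672]
tool_rot: [2.563, 1.815, 0.001]
wrist_force: [-0.9, 0.8, 3.5]
gripper_width: 0.0133
```

Request:
{"op": "step_arm", "data": {"offset": [[0, 0, 5], [0, 0, 15], [0, 0, 25], [0, 0, 30], [0, 0, 30]], "delta_rot": [[0, 0, 0], [0, 0, 0], [0, 0, 0], [0, 0, 0], [0, 0, 0]], "jaw": [10, 10, 10, 10, 10]}}

```text
t: 4.85
tcp_pos: [0.5641, -0.1852, 0.1732]
tool_rot: [-2.563, -1.815, 0.001]
wrist_force: [1.1, -0.9, -2.8]
gripper_width: 0.0136
```

```bash
python3 - <<'E'
from h import *
st(); C=cam("wrist"); cv2.imwrite("pics/w4.png",C[0]); S=cam("side"); crop(S,190,130,310,270,4,"pics/s4.png")
T=cam("top")
E
```

```text
t 4.85 p [ 0.5641 -0.1852  0.1732] yaw x 70.62 z [-0.001  0.    -1.   ] F [ 1.12 -0.91 -2.8 ] M [ 0.017 -0.037 -0.021] w 0.0136 q [-0.51  0.58  1.58 -0.    0.98 -1.74]
```

View pics/s4.png

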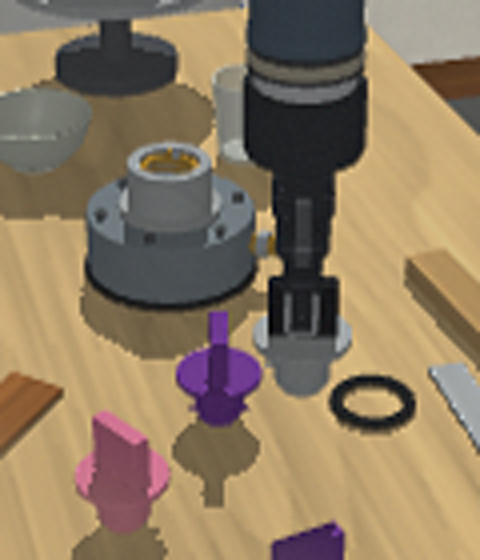

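View pics/w4.png

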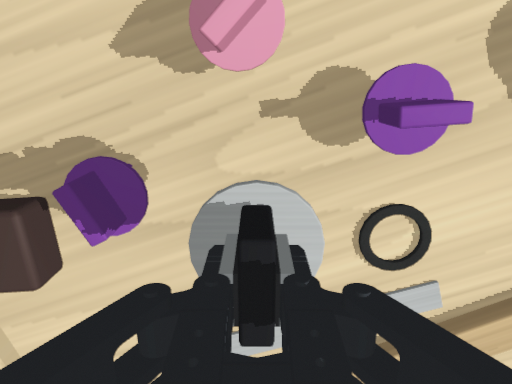

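Request:
{"op": "step_arm", "data": {"offset": [[0, 0, 26], [0, 20, 25], [5, 35, 20], [10, 40, 5], [10, 45, 0]], "delta_rot": [[0, 0, 0], [0, 0, -1], [0, 0, -1], [0, 0, -1], [0, 0, -1]], "jaw": [10, 10, 10, 10, 10]}}

```text
t: 5.5
tcp_pos: [0.5894, -0.0449, 0.2475]
tool_rot: [2.889, 1.234, -0.0]
wrist_force: [1.2, 0.2, -2.3]
gripper_width: 0.0136
```

Request:
{"op": "step_arm", "data": {"offset": [[10, 45, 0], [10, 45, 0], [4, 40, 0], [0, 20, 0], [0, 0, 0]], "delta_rot": [[0, 0, -1.1], [0, 0, 0], [0, 0, 0], [0, 0, 0], [0, 0, 0]], "jaw": [10, 10, 10, 10, 10]}}

```text
t: 6.0
tcp_pos: [0.6118, 0.108, 0.2455]
tool_rot: [-2.947, -1.08, 0.006]
wrist_force: [0.5, 0.1, -2.9]
gripper_width: 0.0134
```

Request:
{"op": "step_arm", "data": {"offset": [[0, 0, 0], [0, 0, 0]], "delta_rot": [[0, 0, 0], [0, 0, 0]], "jaw": [10, 10]}}

```text
t: 6.2
tcp_pos: [0.613, 0.1035, 0.2467]
tool_rot: [-2.952, -1.073, 0.003]
wrist_force: [1.2, 0.1, -2.5]
gripper_width: 0.0137
```

```bash
python3 - <<'E'
from h import *
st(); C=cam("wrist"); cv2.imwrite("pics/w5.png",C[0]); st()
E
```

```text
t 6.2 p [0.613  0.1035 0.2467] yaw x 39.96 z [-0.002 -0.001 -1.   ] F [ 1.18  0.11 -2.53] M [-0.034 -0.031  0.022] w 0.0137 q [-0.01  0.53  1.44 -0.    1.17 -0.71]
t 6.25 p [0.6132 0.1033 0.247 ] yaw x 39.93 z [-0.002 -0.    -1.   ] F [ 0.16 -0.47 -2.5 ] M [-0.033  0.005  0.019] w 0.0133 q [-0.01  0.53  1.44 -0.    1.17 -0.71]
```

View pics/w5.png

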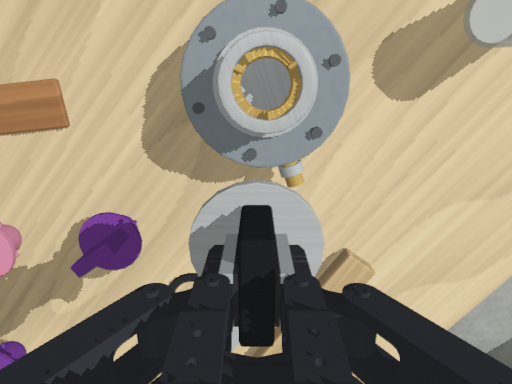

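The neck is at about (268,82) with the brass insert visible inside; the held plug's flange has its front edge at about (256,182). Zooming to fit the rim and look at the starts.

```bash
python3 - <<'E'
from h import *
C=cam("wrist"); im=C[0]; crop(C,208,22,328,142,5,"pics/w5c.png"); crop(C,180,170,335,270,5,"pics/w5d.png")
st()
E
```

```text
t 6.3 p [0.6134 0.1032 0.2473] yaw x 39.91 z [-0.001 -0.    -1.   ] F [ 0.03  0.33 -1.39] M [-0.077 -0.032 -0.006] w 0.0134 q [-0.01  0.53  1.44 -0.    1.17 -0.71]
```

View pics/w5c.png

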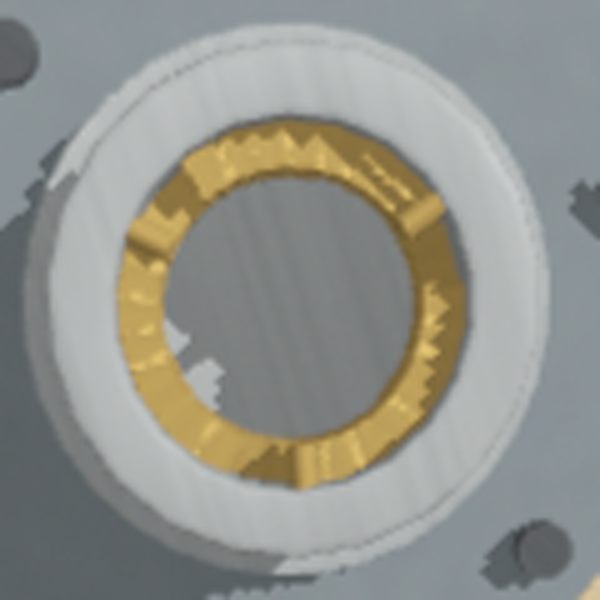

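View pics/w5d.png

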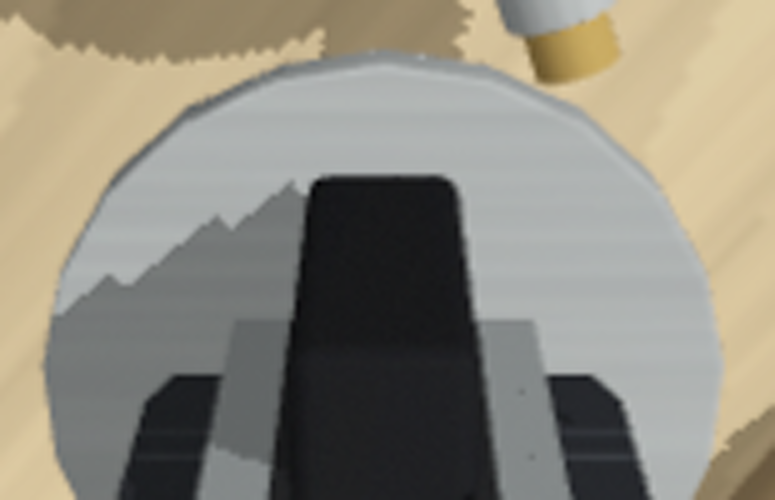

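```bash
python3 - <<'E'
from h import *
C=cam("wrist"); c=optics.capture("wrist"); K=C[1]; M=c["tool_from_camera"]
def tool(u,v,z):
    d=M[:3,:3]@np.linalg.solve(K,[u,v,1]); o=M[:3,3]; return (o+d*(z-o[2])/d[2])*1000
for z in (.023,.025): print("front",tool(256.3,182.2,z),"L",tool(180+45/5-.4,242,z),"R",tool(180+722/5-.4,242,z))
st()
s=readout.get_state()
for z in (.247-.106,):
  for p in [(292.5,302),(117,302),(468,302),(292.5,115),(292.5,490),(294,300)]:
    print(p,tool(208+p[0]/5-.4,22+p[1]/5-.4,z), onplane(C,208+p[0]/5-.4,22+p[1]/5-.4,.106))
T=cam("top"); crop(T,170,165,240,235,10,"pics/t5.png")
E
```

```text
front [ -0.14345475 -33.32031135  23.        ] L [-31.78302914  -4.33331467  23.        ] R [31.47190378 -4.33134042 23.        ]
front [ -0.14447934 -32.76484397  25.        ] L [-32.21989949  -3.37854169  25.        ] R [31.90639137 -3.37654024 25.        ]
t 6.4 p [0.6135 0.1034 0.2476] yaw x 39.91 z [-0. -0. -1.] F [-0.94  0.52 -3.09] M [-0.026  0.007 -0.015] w 0.013 q [-0.01  0.53  1.44 -0.    1.17 -0.71]
(292.5, 302) [  7.04566015 -77.23790976 141.        ] [0.5690979  0.16697872 0.106     ]
(117, 302) [-18.84619933 -77.24654298 141.        ] [0.5492076  0.15035379 0.106     ]
(468, 302) [ 32.93438461 -77.22927759 141.        ] [0.58898222 0.18359867 0.106     ]
(292.5, 115) [   6.84104742 -102.78120132  141.        ] [0.55253334 0.18646402 0.106     ]
(292.5, 490) [  7.26419167 -49.95703397 141.        ] [0.58678767 0.14616981 0.106     ]
(294, 300) [  7.26461964 -77.51917121 141.        ] [0.56908538 0.16733535 0.106     ]
```

View pics/t5.png

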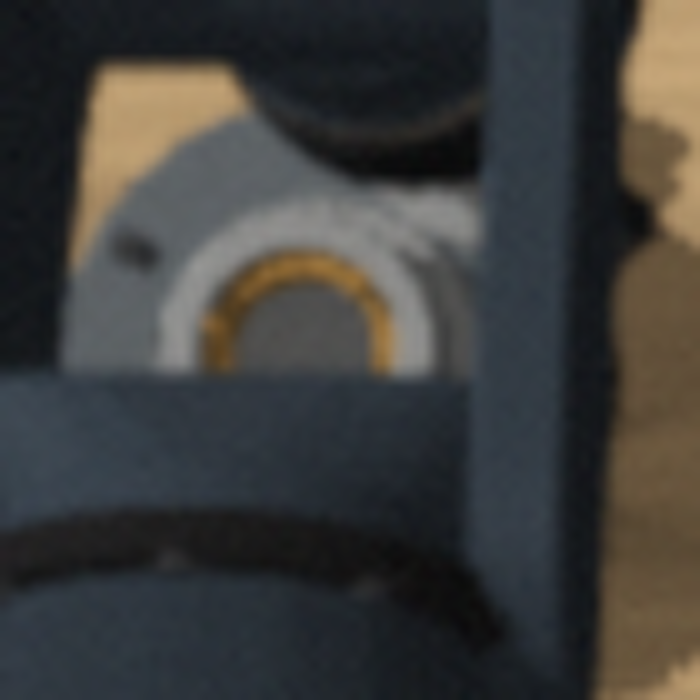

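Request:
{"op": "step_arm", "data": {"offset": [[-9, 13, 0], [-9, 13, 0], [-9, 13, 0], [-9, 13, -10], [-8, 12, -10]], "delta_rot": [[0, 0, -1.1], [0, 0, -1.1], [0, 0, -1.1], [0, 0, -1.1], [0, 0, -1.1]], "jaw": [10, 10, 10, 10, 10]}}

```text
t: 6.95
tcp_pos: [0.5695, 0.1687, 0.2281]
tool_rot: [-3.136, -0.183, -0.002]
wrist_force: [-0.8, -0.6, -2.2]
gripper_width: 0.0134
```

Request:
{"op": "step_arm", "data": {"offset": [[0, 0, -20], [0, 0, -20], [0, 0, 0], [0, 0, 0], [0, 0, 0]], "delta_rot": [[0, 0, -0.2], [0, 0, 0], [0, 0, 0], [0, 0, 0], [0, 0, 0]], "jaw": [10, 10, 10, 10, 10]}}

```text
t: 7.45
tcp_pos: [0.5706, 0.1684, 0.1889]
tool_rot: [-3.137, -0.158, -0.004]
wrist_force: [-0.4, 0.2, -1.7]
gripper_width: 0.0135
```

```bash
python3 - <<'E'
from h import *
st(); C=cam("wrist"); cv2.imwrite("pics/w6.png",C[0]); S=cam("side"); crop(S,200,120,270,215,8,"pics/s6.png"); st()
T=cam("top"); crop(T,150,140,260,240,6,"pics/t6.png")
print(proj(S,[.5691,.1670,.106]))
E
```

```text
t 7.45 p [0.5706 0.1684 0.1889] yaw x 5.78 z [ 0.002  0.    -1.   ] F [-0.36  0.21 -1.74] M [ 0.022 -0.036 -0.011] w 0.0135 q [ 0.1   0.56  1.57  0.    1.01 -0.  ]
t 7.55 p [0.5704 0.1685 0.189 ] yaw x 5.79 z [ 0.003  0.    -1.   ] F [ 1.09  0.43 -2.91] M [-0.017 -0.021 -0.054] w 0.0135 q [ 0.1   0.56  1.57 -0.    1.01 -0.  ]
[231.47044078 169.55972782]
```

View pics/s6.png

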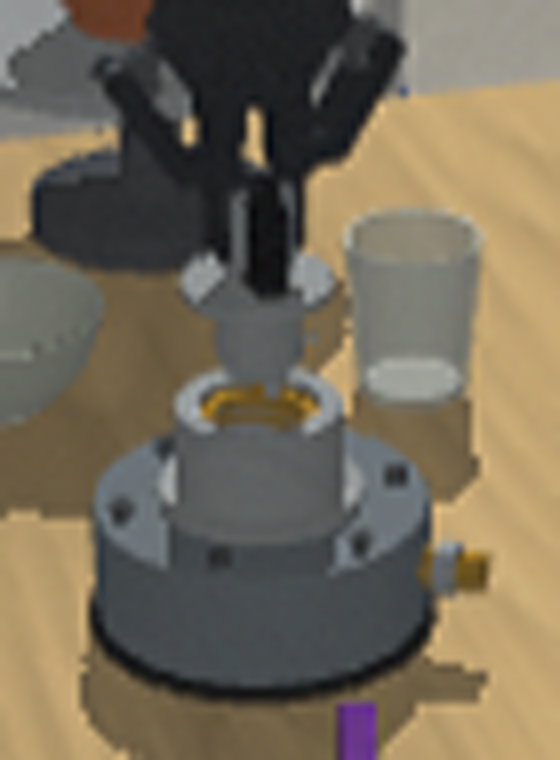

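View pics/w6.png

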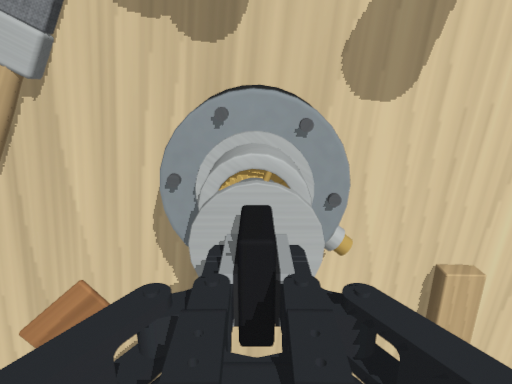

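View pics/t6.png

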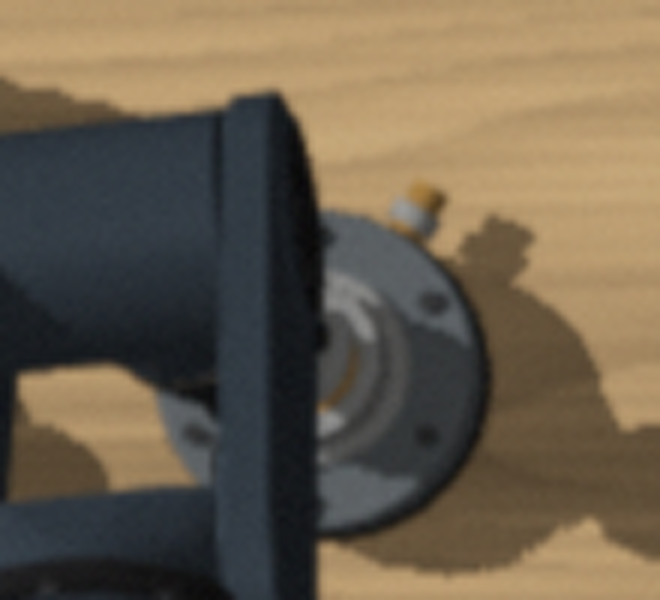

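```bash
python3 - <<'E'
from h import *
S=cam("side")
print("rim",onplane(S,259.5/8+199.6,406/8+119.6,.106),"flange top",onplane(S,258.5/8+199.6,280/8+119.6,.1645))
C=cam("wrist");c=optics.capture("wrist"); K=C[1]; M=c["tool_from_camera"]
# rim outer circle back edge in wrist: crop
crop(C,180,80,335,215,5,"pics/w6c.png"); st()
E
```

```text
rim [0.56945606 0.16067383 0.106     ] flange top [0.57091139 0.16281725 0.1645    ]
t 7.75 p [0.5698 0.1685 0.1883] yaw x 5.81 z [ 0.001  0.    -1.   ] F [ 0.06  0.44 -1.89] M [-0.008 -0.061  0.004] w 0.0134 q [ 0.1   0.56  1.57 -0.    1.01 -0.  ]
```

View pics/w6c.png

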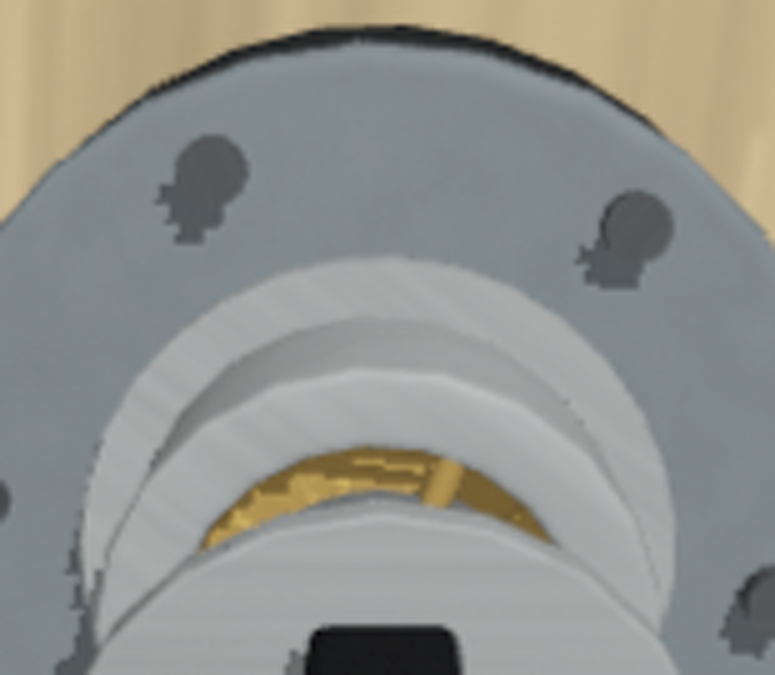

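```bash
python3 - <<'E'
from h import *
C=cam("wrist");c=optics.capture("wrist"); K=C[1]; M=c["tool_from_camera"]
def tool(u,v,z):
    d=M[:3,:3]@np.linalg.solve(K,[u,v,1]); o=M[:3,3]; return (o+d*(z-o[2])/d[2])*1000
for z in (.081,.083): print(tool(255,169,z)+[0,26.5,0],tool(255,153.6,z)+[0,37,0],(tool(180+100/5-.4,205,z)+tool(180+658/5-.4,205,z))/2)
print(tool(256,80+505/5,.024)+[0,33,0],tool(256,80+520/5,.024)+[0,33,0])
S=cam("side");print(proj(S,[.57,.161,.106]),proj(S,[.57,.161,.166]))
E
```

```text
[-1.16245982  1.08249924 81.        ] [-1.14937043  2.03429438 81.        ] [-0.94457754 -2.06912991 81.        ]
[-1.17104887  1.55611589 83.        ] [-1.15783064  2.4139268  83.        ] [-0.95102194 -1.36569218 83.        ]
[-0.4798896 -0.4338747 24.       ] [-0.4806183   0.95460373 24.        ]
[232.1657606  170.28754391] [231.77891743 154.44624921]
```

Request:
{"op": "step_arm", "data": {"offset": [[-1, -2, -5], [0, 0, -8], [0, 0, -6], [0, 0, -3], [0, 0, 0]], "delta_rot": [[0, 0, 0], [0, 0, 0], [0, 0, 0], [0, 0, 0], [0, 0, 0]], "jaw": [10, 10, 10, 10, 10]}}

```text
t: 8.4
tcp_pos: [0.5685, 0.1666, 0.1649]
tool_rot: [-3.138, -0.159, 0.001]
wrist_force: [0.0, 0.0, -3.3]
gripper_width: 0.0134
```

```bash
python3 - <<'E'
from h import *
st(); S=cam("side"); crop(S,200,120,270,215,8,"pics/s7.png"); st()
E
```

```text
t 8.4 p [0.5685 0.1666 0.1649] yaw x 5.81 z [-0.001 -0.    -1.   ] F [ 0.03  0.01 -3.28] M [-0.045 -0.082  0.032] w 0.0134 q [ 0.1   0.59  1.59  0.    0.96 -0.  ]
t 8.45 p [0.5685 0.1666 0.1653] yaw x 5.81 z [-0.001 -0.    -1.   ] F [-0.33  0.23 -2.15] M [ 0.003 -0.021  0.009] w 0.0134 q [ 0.1   0.59  1.59 -0.    0.96 -0.  ]
```

View pics/s7.png

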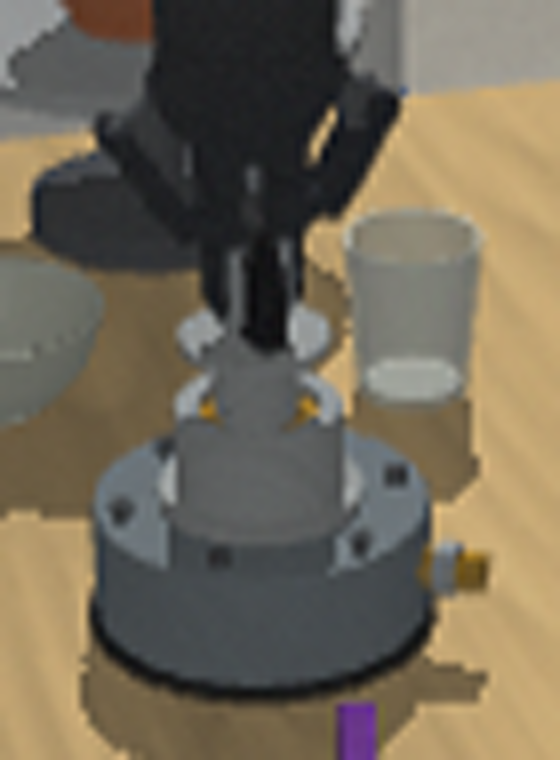

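Request:
{"op": "step_arm", "data": {"offset": [[1.5, 0, 0], [0, 0, -3], [0, 0, 0], [0, 0, 0]], "delta_rot": [[0, 0, 0], [0, 0, 0], [0, 0, 0], [0, 0, 0]], "jaw": [10, 10, 10, 10]}}

```text
t: 8.85
tcp_pos: [0.5699, 0.1666, 0.1627]
tool_rot: [-3.138, -0.159, 0.0]
wrist_force: [0.7, 0.1, -2.9]
gripper_width: 0.0138
```

```bash
python3 - <<'E'
from h import *
st(); C=cam("wrist"); crop(C,180,80,335,215,5,"pics/w8.png");S=cam("side"); crop(S,200,120,270,215,8,"pics/s8.png"); st()
E
```

```text
t 8.85 p [0.5699 0.1666 0.1627] yaw x 5.81 z [-0. -0. -1.] F [ 0.69  0.14 -2.85] M [-0.022 -0.008 -0.007] w 0.0138 q [ 0.1   0.6   1.59  0.    0.95 -0.01]
t 8.95 p [0.57   0.1666 0.1628] yaw x 5.81 z [ 0.  0. -1.] F [ 0.37 -0.12 -1.68] M [ 0.039 -0.008 -0.052] w 0.0134 q [ 0.1   0.6   1.59  0.    0.95 -0.01]
```

View pics/s8.png

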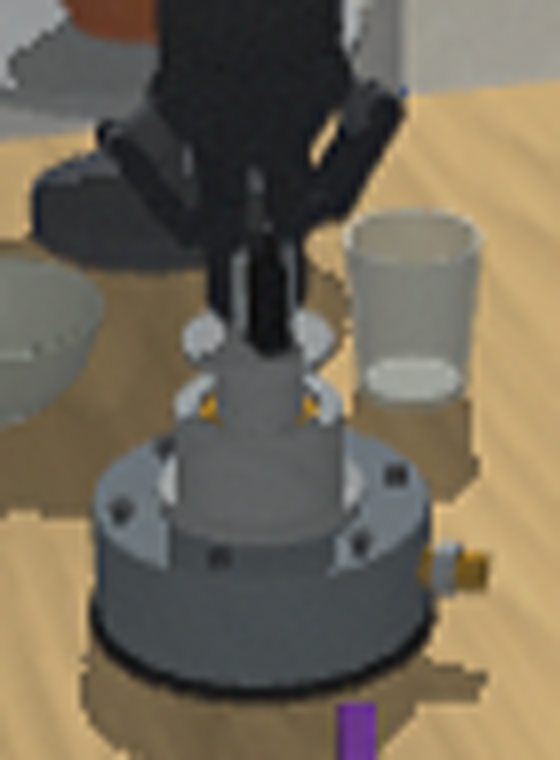

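View pics/w8.png

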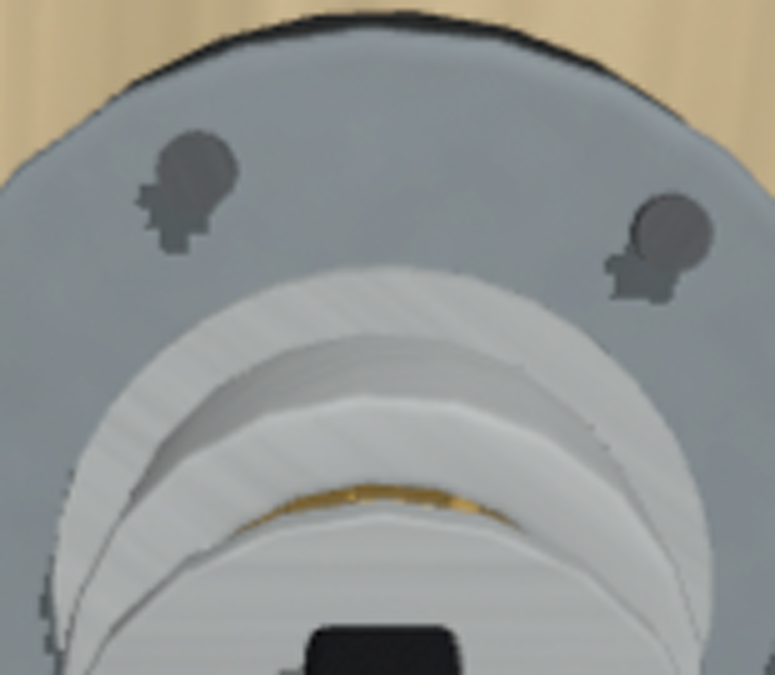

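Nose columns 217–303 centred on neck 177–343 in the side crop. Lowering.

Request:
{"op": "step_arm", "data": {"offset": [[0, 0, -3], [0, 0, -2], [0, 0, 0]], "delta_rot": [[0, 0, 0], [0, 0, 0], [0, 0, 0]], "jaw": [10, 10, 10]}}

```text
t: 9.25
tcp_pos: [0.5697, 0.1665, 0.1573]
tool_rot: [3.137, 0.159, -0.002]
wrist_force: [0.1, 0.2, -2.0]
gripper_width: 0.013
```

Request:
{"op": "step_arm", "data": {"offset": [[0, 0, -2], [0, 0, -1], [0, 0, 0]], "delta_rot": [[0, 0, 0], [0, 0, 0], [0, 0, 0]], "jaw": [10, 10, 10]}}

```text
t: 9.55
tcp_pos: [0.5699, 0.1666, 0.1545]
tool_rot: [3.138, 0.159, -0.001]
wrist_force: [-0.1, -0.1, -1.7]
gripper_width: 0.0135
```

Request:
{"op": "step_arm", "data": {"offset": [[0, 0, -1], [0, 0, -1], [0, 0, 0]], "delta_rot": [[0, 0, 0], [0, 0, 0], [0, 0, 0]], "jaw": [10, 10, 10]}}

```text
t: 9.85
tcp_pos: [0.5702, 0.1666, 0.1539]
tool_rot: [3.137, 0.16, 0.001]
wrist_force: [-2.2, 0.2, 3.8]
gripper_width: 0.0132
```

```bash
python3 - <<'E'
from h import *
st()
E
```

```text
t 9.85 p [0.5702 0.1666 0.1539] yaw x 5.82 z [ 0.001 -0.    -1.   ] F [-2.23  0.21  3.75] M [-0.069  0.315 -0.01 ] w 0.0132 q [ 0.1   0.61  1.6  -0.    0.93 -0.01]
```

Request:
{"op": "step_arm", "data": {"offset": [[0, 0, 0], [0, 0, 0], [0, 0, 0]], "delta_rot": [[0, 0, 0], [0, 0, 0], [0, 0, 0]], "jaw": [15.5, 15.5, 15.5], "force": 20}}

```text
t: 10.15
tcp_pos: [0.5702, 0.1666, 0.1527]
tool_rot: [-3.138, -0.159, -0.001]
wrist_force: [-0.7, -0.3, 0.1]
gripper_width: 0.0154
```

```bash
python3 - <<'E'
from h import *
st(); S=cam("side"); crop(S,200,120,270,215,8,"pics/s9.png"); st();  C=cam("wrist"); cv2.imwrite("pics/w9.png",C[0])
E
```

```text
t 10.15 p [0.5702 0.1666 0.1527] yaw x 5.81 z [ 0.  0. -1.] F [-0.66 -0.26  0.12] M [ 0.     0.007 -0.022] w 0.0154 q [ 0.1   0.61  1.6   0.    0.93 -0.01]
t 10.2 p [0.5702 0.1666 0.1527] yaw x 5.81 z [ 0.  0. -1.] F [ 0.21  0.39 -0.22] M [-0.009 -0.066 -0.007] w 0.0154 q [ 0.1   0.61  1.6   0.    0.93 -0.01]
```

View pics/s9.png

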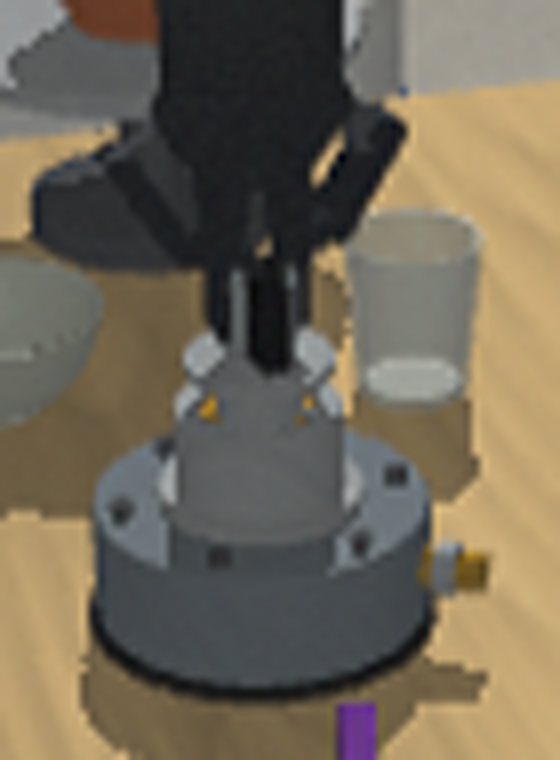

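View pics/w9.png

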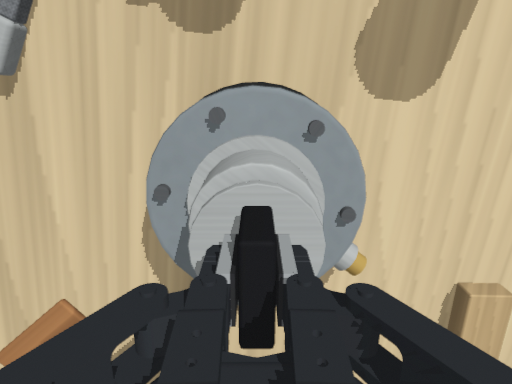

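Request:
{"op": "step_arm", "data": {"offset": [[0, 0, 0], [0, 0, 0], [0, 0, 0], [0, 0, 0], [0, 0, 0]], "delta_rot": [[0, 0, 0.5], [0, 0, 0.5], [0, 0, 0.5], [0, 0, 0.5], [0, 0, 0]], "jaw": [15.5, 15.5, 15.5, 15.5, 15.5]}}

```text
t: 10.75
tcp_pos: [0.5701, 0.1666, 0.1526]
tool_rot: [-3.104, -0.486, -0.0]
wrist_force: [0.1, -1.0, -0.1]
gripper_width: 0.0153
```

```bash
cat >> h.py <<'E'
def look(n,side=True):
    st(); C=cam("wrist"); 
    im=C[0]; hsv=cv2.cvtColor(im,cv2.COLOR_BGR2HSV)
    if side:
        S=cam("side"); a=cv2.resize(S[0][135:205,200:270],(560,560),interpolation=cv2.INTER_CUBIC)
    b=cv2.resize(im[150:350,150:370],(400,364)); o=np.zeros((560,800,3),np.uint8); 
    o[:,:400]=a[:,80:480]; o[:364,400:]=b; cv2.imwrite(f"pics/{n}.png",o)
E
python3 -c "
from h import *
look('l1')"
```

```text
t 10.75 p [0.5701 0.1666 0.1526] yaw x 17.8 z [ 0.  0. -1.] F [ 0.12 -0.95 -0.13] M [ 0.019 -0.071 -0.008] w 0.0153 q [ 0.1   0.61  1.6   0.    0.93 -0.21]
```

View pics/l1.png

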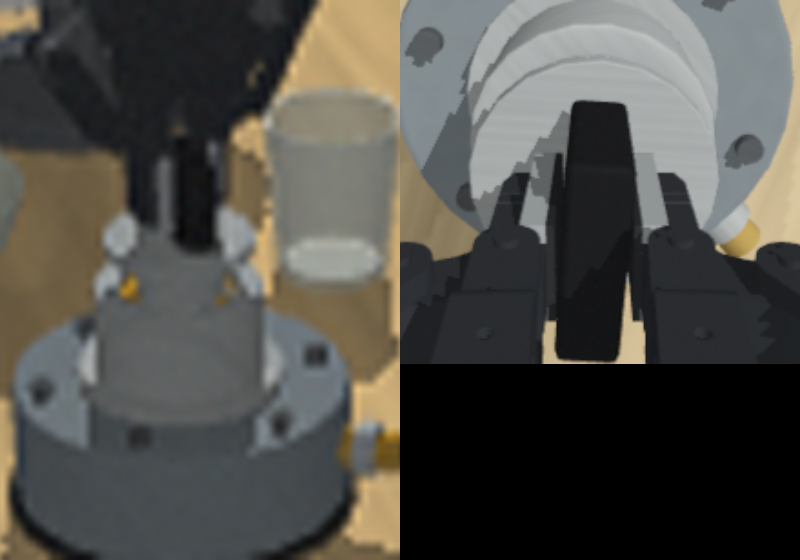

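Bar lags a few degrees in the loose jaws; plug still high (gap between flange and rim in the side crop). Continue backwards.

Request:
{"op": "step_arm", "data": {"offset": [[0, 0, 0], [0, 0, 0], [0, 0, 0], [0, 0, 0], [0, 0, 0]], "delta_rot": [[0, 0, 0.5], [0, 0, 0.5], [0, 0, 0.5], [0, 0, 0.5], [0, 0, 0]], "jaw": [15.5, 15.5, 15.5, 15.5, 15.5]}}

```text
t: 11.35
tcp_pos: [0.57, 0.1665, 0.1527]
tool_rot: [3.036, 0.807, -0.0]
wrist_force: [-0.8, 0.6, 0.8]
gripper_width: 0.0151
```

```bash
python3 -c "
from h import *
look('l2')"
```

```text
t 11.35 p [0.57   0.1665 0.1527] yaw x 29.77 z [-0. -0. -1.] F [-0.76  0.62  0.78] M [-0.067 -0.037 -0.011] w 0.0151 q [ 0.1   0.61  1.6  -0.    0.93 -0.42]
```

View pics/l2.png

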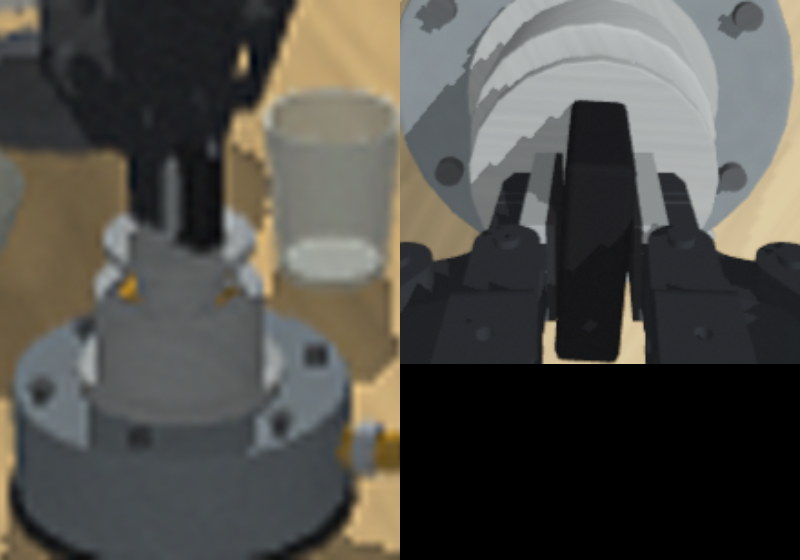

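Request:
{"op": "step_arm", "data": {"offset": [[0, 0, 0], [0, 0, 0], [0, 0, 0], [0, 0, 0], [0, 0, 0]], "delta_rot": [[0, 0, 0.4], [0, 0, 0.4], [0, 0, 0.4], [0, 0, 0.4], [0, 0, 0]], "jaw": [15.5, 15.5, 15.5, 15.5, 15.5]}}

```text
t: 11.95
tcp_pos: [0.57, 0.1666, 0.1527]
tool_rot: [-2.958, -1.058, 0.0]
wrist_force: [0.3, -0.4, 0.4]
gripper_width: 0.0157
```

```bash
python3 -c "
from h import *
look('l3')"
```

```text
t 11.95 p [0.57   0.1666 0.1527] yaw x 39.35 z [-0.  0. -1.] F [ 0.28 -0.41  0.37] M [0.012 0.037 0.081] w 0.0157 q [ 0.1   0.61  1.6   0.    0.93 -0.59]
```

View pics/l3.png

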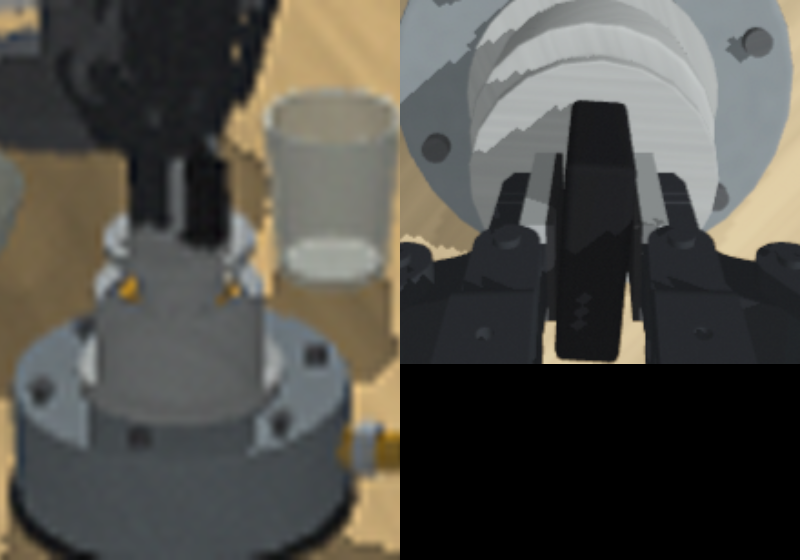

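Still high, free turning; pins are likely on the other half (bar ambiguity). Continue.

Request:
{"op": "step_arm", "data": {"offset": [[0, 0, 0], [0, 0, 0], [0, 0, 0], [0, 0, 0], [0, 0, 0]], "delta_rot": [[0, 0, 0.4], [0, 0, 0.4], [0, 0, 0.4], [0, 0, 0.4], [0, 0, 0]], "jaw": [15.5, 15.5, 15.5, 15.5, 15.5]}}

```text
t: 12.55
tcp_pos: [0.57, 0.1666, 0.1527]
tool_rot: [2.859, 1.302, 0.0]
wrist_force: [0.9, -1.2, -0.1]
gripper_width: 0.0149
```

```bash
python3 -c "
from h import *
look('l4')"
```

```text
t 12.55 p [0.57   0.1666 0.1527] yaw x 48.95 z [ 0. -0. -1.] F [ 0.9  -1.23 -0.08] M [-0.041  0.039 -0.051] w 0.0149 q [ 0.1   0.61  1.6  -0.    0.93 -0.76]
```

View pics/l4.png

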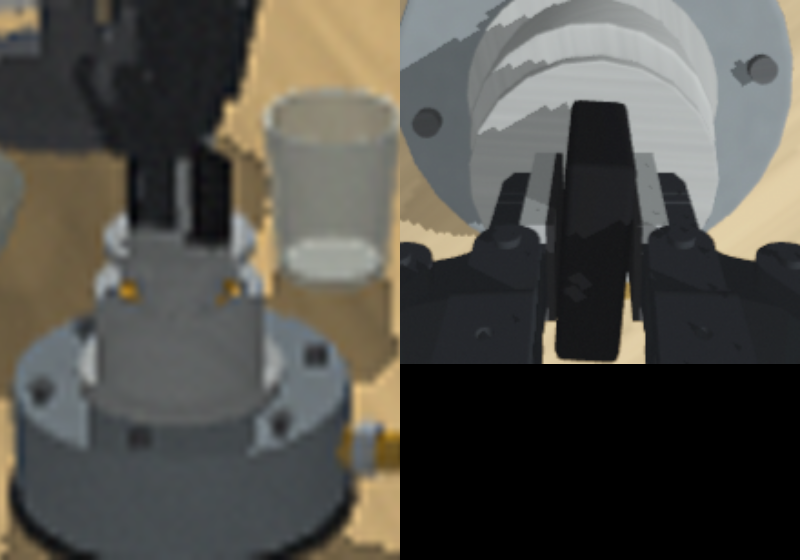

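Request:
{"op": "step_arm", "data": {"offset": [[0, 0, 0], [0, 0, 0], [0, 0, 0], [0, 0, 0], [0, 0, 0]], "delta_rot": [[0, 0, 0.4], [0, 0, 0.4], [0, 0, 0.4], [0, 0, 0.4], [0, 0, 0.4]], "jaw": [15.5, 15.5, 15.5, 15.5, 15.5]}}

```text
t: 13.15
tcp_pos: [0.57, 0.1666, 0.1528]
tool_rot: [-2.706, -1.595, 0.0]
wrist_force: [-0.5, -0.5, -0.4]
gripper_width: 0.0153
```

Request:
{"op": "step_arm", "data": {"offset": [[0, 0, 0], [0, 0, 0], [0, 0, 0], [0, 0, 0], [0, 0, 0]], "delta_rot": [[0, 0, 0.4], [0, 0, 0.4], [0, 0, 0.4], [0, 0, 0.4], [0, 0, 0]], "jaw": [15.5, 15.5, 15.5, 15.5, 15.5]}}

```text
t: 13.65
tcp_pos: [0.5699, 0.1665, 0.1527]
tool_rot: [-2.565, -1.814, 0.0]
wrist_force: [-0.0, 0.5, 0.2]
gripper_width: 0.0153
```

```bash
python3 -c "
from h import *
look('l5')"
```

```text
t 13.65 p [0.5699 0.1665 0.1527] yaw x 70.55 z [-0. -0. -1.] F [-0.01  0.54  0.16] M [-0.049 -0.005 -0.038] w 0.0153 q [ 0.1   0.61  1.6  -0.    0.93 -1.14]
```

View pics/l5.png

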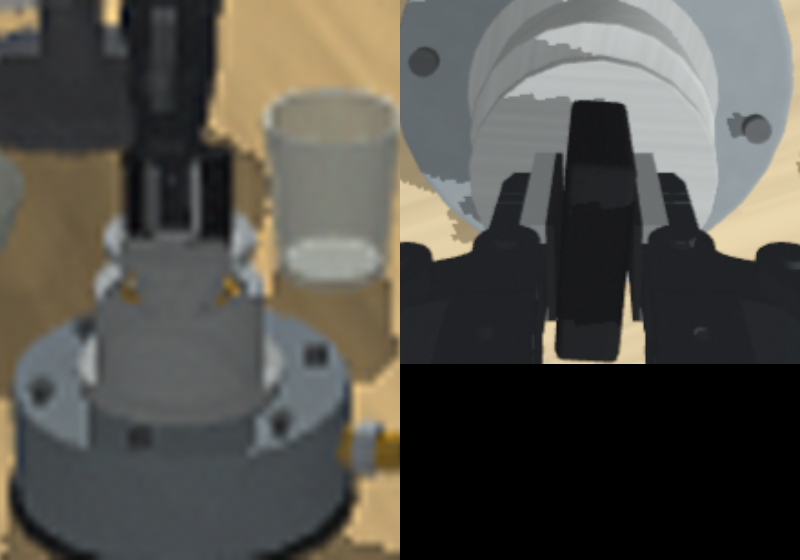

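Still high, turned about 60°. The slot is expected within the next 15–35°.

Request:
{"op": "step_arm", "data": {"offset": [[0, 0, 0], [0, 0, 0], [0, 0, 0], [0, 0, 0], [0, 0, 0]], "delta_rot": [[0, 0, 0.4], [0, 0, 0.4], [0, 0, 0.4], [0, 0, 0.4], [0, 0, 0]], "jaw": [15.5, 15.5, 15.5, 15.5, 15.5]}}

```text
t: 14.25
tcp_pos: [0.57, 0.1665, 0.1527]
tool_rot: [2.404, 2.023, -0.0]
wrist_force: [-0.1, -0.3, 0.5]
gripper_width: 0.0156
```

Request:
{"op": "step_arm", "data": {"offset": [[0, 0, 0], [0, 0, 0], [0, 0, 0], [0, 0, 0], [0, 0, 0]], "delta_rot": [[0, 0, 0.4], [0, 0, 0.4], [0, 0, 0.3], [0, 0, 0], [0, 0, 0]], "jaw": [15.5, 15.5, 15.5, 15.5, 15.5]}}

```text
t: 14.75
tcp_pos: [0.5702, 0.1667, 0.1528]
tool_rot: [2.284, 2.157, 0.001]
wrist_force: [0.3, -0.3, 0.2]
gripper_width: 0.0156
```

```bash
python3 -c "
from h import *
look('l6')"
```

```text
t 14.75 p [0.5702 0.1667 0.1528] yaw x 86.72 z [ 0.  0. -1.] F [ 0.32 -0.3   0.19] M [0.001 0.035 0.024] w 0.0156 q [ 0.1   0.61  1.6   0.    0.93 -1.42]
```

View pics/l6.png

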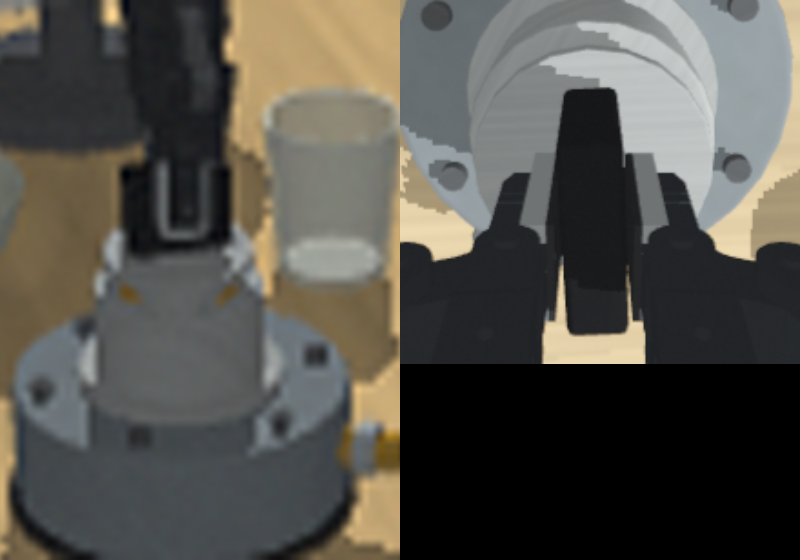

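The plug has dropped (bar top lower in the wrist crop: lower end row 331 vs 360; flange gap smaller in the side crop). Now clockwise, following it down.

Request:
{"op": "step_arm", "data": {"offset": [[0, 0, -2], [0, 0, -2], [0, 0, 0], [0, 0, 0], [0, 0, 0]], "delta_rot": [[0, 0, 0], [0, 0, -0.5], [0, 0, -0.7], [0, 0, -0.7], [0, 0, 0]], "jaw": [15.5, 15.5, 15.5, 15.5, 15.5]}}

```text
t: 15.35
tcp_pos: [0.5699, 0.1666, 0.1485]
tool_rot: [-2.486, -1.921, 0.0]
wrist_force: [0.6, -0.3, -0.5]
gripper_width: 0.0152
```

Request:
{"op": "step_arm", "data": {"offset": [[0, 0, -0.3], [0, 0, -0.3], [0, 0, -0.3], [0, 0, -0.3], [0, 0, 0]], "delta_rot": [[0, 0, -0.7], [0, 0, -0.7], [0, 0, -0.7], [0, 0, -0.7], [0, 0, 0]], "jaw": [15.5, 15.5, 15.5, 15.5, 15.5]}}

```text
t: 15.85
tcp_pos: [0.5701, 0.1666, 0.1475]
tool_rot: [2.739, 1.539, 0.0]
wrist_force: [0.3, -0.5, -0.0]
gripper_width: 0.0155
```

```bash
python3 -c "
from h import *
look('l7')"
```

```text
t 15.85 p [0.5701 0.1666 0.1475] yaw x 58.69 z [ 0.  0. -1.] F [ 0.25 -0.46 -0.04] M [ 0.031 -0.02  -0.008] w 0.0155 q [ 0.1   0.62  1.6   0.    0.92 -0.93]
```

View pics/l7.png

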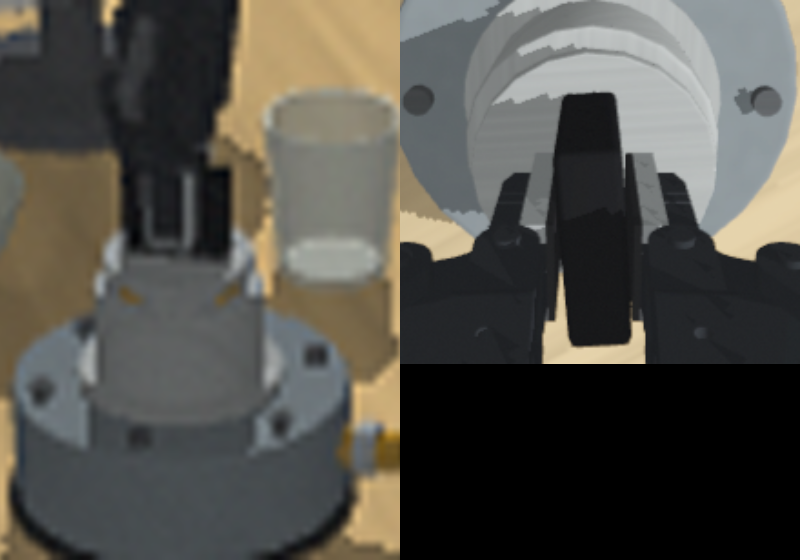

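Request:
{"op": "step_arm", "data": {"offset": [[0, 0, -0.5], [0, 0, -0.5], [0, 0, -0.5], [0, 0, -0.5], [0, 0, -0.5]], "delta_rot": [[0, 0, -0.9], [0, 0, -0.9], [0, 0, -0.9], [0, 0, -0.9], [0, 0, -0.9]], "jaw": [15.5, 15.5, 15.5, 15.5, 15.5]}}

```text
t: 16.45
tcp_pos: [0.5706, 0.1666, 0.1457]
tool_rot: [3.023, 0.853, 0.002]
wrist_force: [-0.1, 0.1, 3.9]
gripper_width: 0.0155
```

Request:
{"op": "step_arm", "data": {"offset": [[0, 0, -0.4], [0, 0, -0.4], [0, 0, -0.4], [0, 0, -0.4], [0, 0, 0]], "delta_rot": [[0, 0, -0.9], [0, 0, -0.9], [0, 0, -0.9], [0, 0, -0.9], [0, 0, 0]], "jaw": [15.5, 15.5, 15.5, 15.5, 15.5]}}

```text
t: 16.95
tcp_pos: [0.5701, 0.1667, 0.1438]
tool_rot: [-3.129, -0.277, -0.001]
wrist_force: [-0.1, 0.5, -0.6]
gripper_width: 0.0153
```

```bash
python3 -c "
from h import *
look('l8')"
```

```text
t 16.95 p [0.5701 0.1667 0.1438] yaw x 10.11 z [ 0.  0. -1.] F [-0.11  0.45 -0.61] M [-0.014 -0.009 -0.01 ] w 0.0153 q [ 0.1   0.62  1.61  0.    0.91 -0.08]
```

View pics/l8.png

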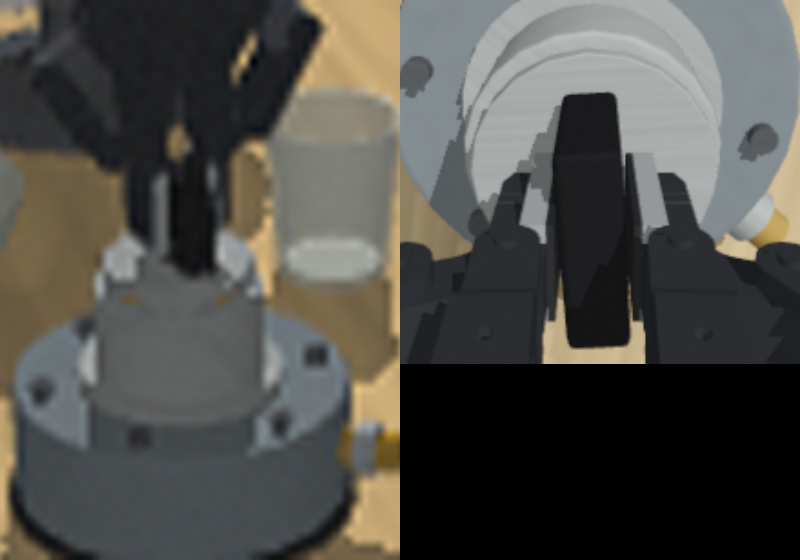

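Request:
{"op": "step_arm", "data": {"offset": [[0, 0, -0.4], [0, 0, -0.3], [0, 0, -0.3], [0, 0, -0.3], [0, 0, -0.3]], "delta_rot": [[0, 0, -0.9], [0, 0, -0.9], [0, 0, -0.9], [0, 0, -0.9], [0, 0, -0.9]], "jaw": [15.5, 15.5, 15.5, 15.5, 15.5]}}

```text
t: 17.55
tcp_pos: [0.5697, 0.1665, 0.1417]
tool_rot: [3.107, -0.466, -0.001]
wrist_force: [-1.1, 0.6, 0.9]
gripper_width: 0.0156
```

Request:
{"op": "step_arm", "data": {"offset": [[0, 0, -0.4], [0, 0, -0.3], [0, 0, -0.3], [0, 0, -0.3], [0, 0, 0]], "delta_rot": [[0, 0, -0.9], [0, 0, -0.9], [0, 0, -0.9], [0, 0, -0.9], [0, 0, 0]], "jaw": [15.5, 15.5, 15.5, 15.5, 15.5]}}

```text
t: 18.05
tcp_pos: [0.5697, 0.1665, 0.1402]
tool_rot: [2.966, -1.035, -0.001]
wrist_force: [-1.0, 0.1, -0.0]
gripper_width: 0.0154
```

```bash
python3 -c "
from h import *
look('l9')"
```

```text
t 18.05 p [0.5697 0.1665 0.1402] yaw x -38.47 z [-0.001 -0.    -1.   ] F [-1.04  0.13 -0.01] M [0.048 0.072 0.012] w 0.0154 q [0.1  0.63 1.61 0.   0.91 0.77]
```

View pics/l9.png

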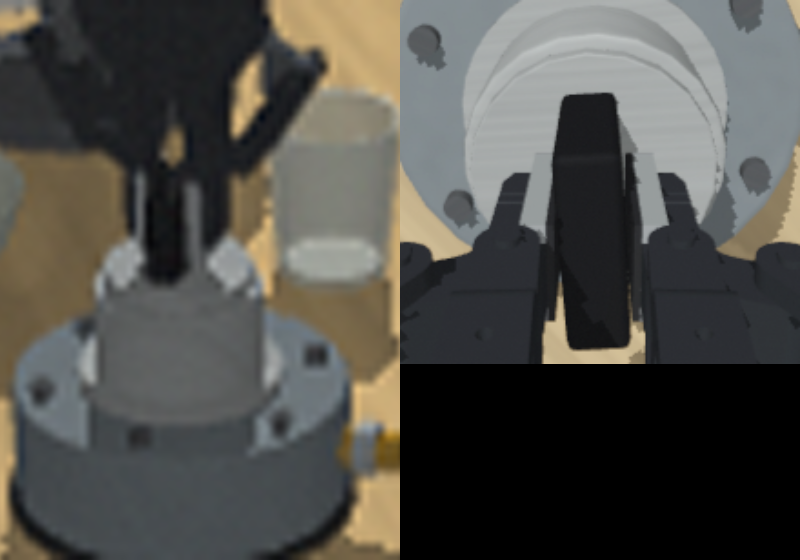

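Still sinking freely (small gap left). Slower now.

Request:
{"op": "step_arm", "data": {"offset": [[0, 0, -0.3], [0, 0, -0.3], [0, 0, -0.3], [0, 0, -0.3], [0, 0, 0]], "delta_rot": [[0, 0, -0.8], [0, 0, -0.8], [0, 0, -0.8], [0, 0, -0.8], [0, 0, 0]], "jaw": [15.5, 15.5, 15.5, 15.5, 15.5]}}

```text
t: 18.65
tcp_pos: [0.5699, 0.1665, 0.1391]
tool_rot: [2.752, -1.515, -0.001]
wrist_force: [-0.7, 0.1, 0.4]
gripper_width: 0.0153
```

```bash
python3 -c "
from h import *
look('l10')"
```

```text
t 18.65 p [0.5699 0.1665 0.1391] yaw x -57.67 z [-0.  0. -1.] F [-0.66  0.06  0.39] M [0.019 0.014 0.014] w 0.0153 q [0.1  0.63 1.61 0.   0.9  1.1 ]
```

View pics/l10.png

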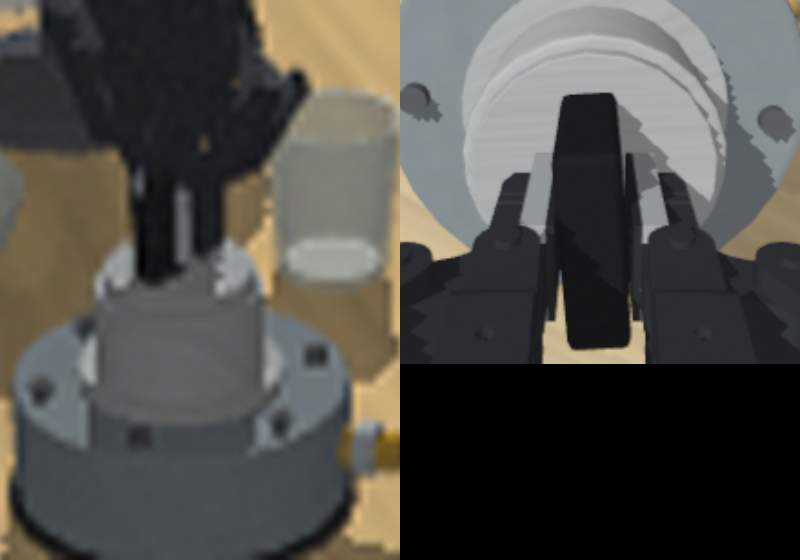

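Request:
{"op": "step_arm", "data": {"offset": [[0, 0, -0.2], [0, 0, -0.2], [0, 0, -0.2], [0, 0, -0.2], [0, 0, 0]], "delta_rot": [[0, 0, -0.5], [0, 0, -0.5], [0, 0, -0.5], [0, 0, -0.5], [0, 0, 0]], "jaw": [15.5, 15.5, 15.5, 15.5, 15.5]}}

```text
t: 19.25
tcp_pos: [0.57, 0.1666, 0.1385]
tool_rot: [2.579, -1.795, -0.0]
wrist_force: [-0.6, -0.8, -0.7]
gripper_width: 0.0155
```

```bash
python3 -c "
from h import *
look('l11');st()"
```

```text
t 19.25 p [0.57   0.1666 0.1385] yaw x -69.68 z [-0.  0. -1.] F [-0.64 -0.76 -0.65] M [-0.013  0.07  -0.014] w 0.0155 q [0.1  0.63 1.61 0.   0.9  1.31]
t 19.35 p [0.57   0.1666 0.1385] yaw x -69.66 z [-0.  0. -1.] F [-0.3   0.19 -0.72] M [ 0.06   0.042 -0.059] w 0.0157 q [0.1  0.63 1.61 0.   0.9  1.31]
```

View pics/l11.png

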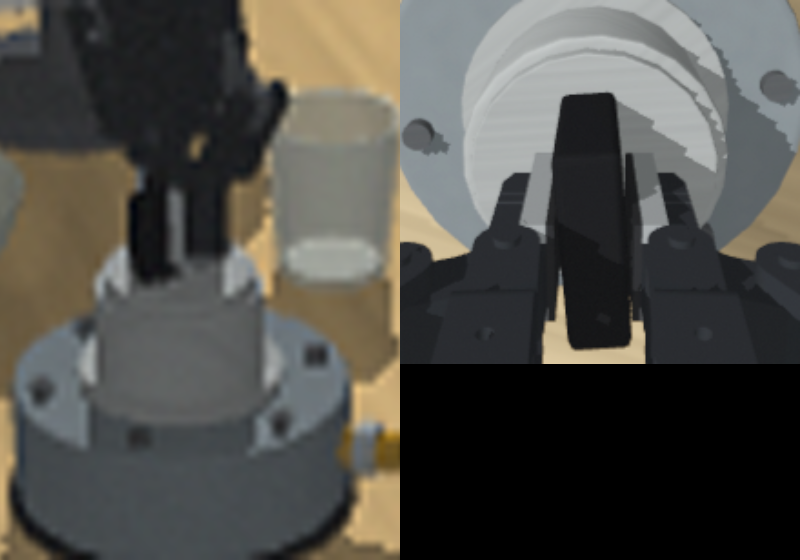

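Request:
{"op": "step_arm", "data": {"offset": [[0, 0, -0.2], [0, 0, -0.2], [0, 0, -0.1], [0, 0, 0]], "delta_rot": [[0, 0, -0.5], [0, 0, -0.5], [0, 0, -0.5], [0, 0, 0]], "jaw": [15.5, 15.5, 15.5, 15.5]}}

```text
t: 19.75
tcp_pos: [0.57, 0.1666, 0.138]
tool_rot: [-2.429, 1.992, -0.0]
wrist_force: [-0.6, 0.2, 0.5]
gripper_width: 0.0155
```

```bash
cat >> h.py <<'E'
def mz(n=5):
    v=[]
    for i in range(n):
        v.append(readout.get_state()["moment"][2]); C=cam("wrist")
    v.append(readout.get_state()["moment"][2])
    print("Mz mean",np.mean(v),np.round(v,3))
    # bar tilt in picture
    im=C[0][:, 220:300]; m=(im.max(2)<50).astype(np.uint8); m[:198]=0; m[345:]=0
    xs=[(r,np.flatnonzero(m[r,18:60]).mean()+238) for r in (215,225,235)]; print(np.round(xs,1))
E
python3 -c "
from h import *
st();mz()"
```

```text
t 19.75 p [0.57   0.1666 0.138 ] yaw x -78.7 z [ 0. -0. -1.] F [-0.63  0.17  0.5 ] M [-0.05  -0.004  0.008] w 0.0155 q [ 0.1   0.63  1.61 -0.    0.9   1.47]
Mz mean -0.0035838095769811433 [ 0.008 -0.038 -0.017 -0.021  0.025  0.023]
[[215.  253. ]
 [225.  253.5]
 [235.  255.8]]
```

Free. Keep feeling forward.

Request:
{"op": "step_arm", "data": {"offset": [[0, 0, -0.1], [0, 0, -0.1], [0, 0, -0.1], [0, 0, 0]], "delta_rot": [[0, 0, -0.4], [0, 0, -0.4], [0, 0, -0.4], [0, 0, 0]], "jaw": [15.5, 15.5, 15.5, 15.5]}}

```text
t: 20.4
tcp_pos: [0.5701, 0.1666, 0.138]
tool_rot: [-2.299, 2.141, -0.0]
wrist_force: [-0.6, 0.0, 1.3]
gripper_width: 0.0157
```

```bash
python3 -c "
from h import *
look('l12');mz(3)"
```

```text
t 20.4 p [0.5701 0.1666 0.138 ] yaw x -85.94 z [ 0. -0. -1.] F [-0.61  0.05  1.35] M [-0.029  0.026  0.015] w 0.0157 q [ 0.1   0.63  1.61 -0.    0.9   1.6 ]
Mz mean 0.01761899052521878 [ 0.021 -0.02   0.039  0.03 ]
[[215.  253. ]
 [225.  253.5]
 [235.  255.8]]
```

View pics/l12.png

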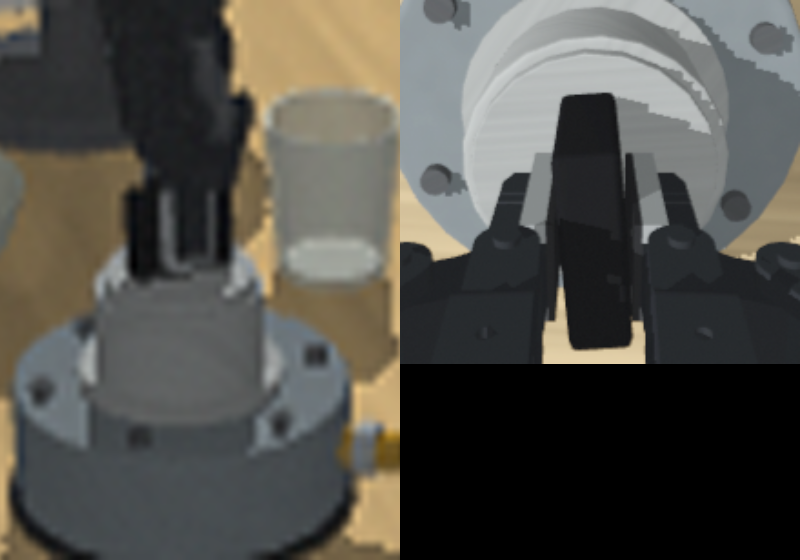

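Request:
{"op": "step_arm", "data": {"offset": [[0, 0, 0], [0, 0, 0], [0, 0, 0], [0, 0, 0]], "delta_rot": [[0, 0, -0.3], [0, 0, -0.3], [0, 0, -0.3], [0, 0, 0]], "jaw": [15.5, 15.5, 15.5, 15.5]}}

```text
t: 21.05
tcp_pos: [0.5702, 0.1666, 0.1379]
tool_rot: [-2.195, 2.247, -0.0]
wrist_force: [0.2, 0.0, 1.7]
gripper_width: 0.0154
```

```bash
python3 -c "
from h import *
st();mz(5);st()"
```

```text
t 21.05 p [0.5702 0.1666 0.1379] yaw x -91.36 z [ 0.  0. -1.] F [0.23 0.02 1.72] M [0.026 0.041 0.088] w 0.0154 q [ 0.1   0.63  1.61 -0.    0.9   1.69]
Mz mean 0.02527372496097284 [ 0.088 -0.015  0.017  0.026  0.026  0.01 ]
[[215.  253. ]
 [225.  253.5]
 [235.  255.8]]
t 21.3 p [0.5702 0.1666 0.1378] yaw x -91.36 z [ 0.  0. -1.] F [-0.17 -0.61  2.01] M [0.092 0.005 0.01 ] w 0.0152 q [0.1  0.63 1.61 0.   0.9  1.69]
```

Request:
{"op": "step_arm", "data": {"offset": [[0, 0, 0], [0, 0, 0], [0, 0, 0], [0, 0, 0]], "delta_rot": [[0, 0, -0.3], [0, 0, -0.3], [0, 0, -0.3], [0, 0, 0]], "jaw": [15.5, 15.5, 15.5, 15.5]}}

```text
t: 21.7
tcp_pos: [0.57, 0.1665, 0.1378]
tool_rot: [2.087, -2.348, 0.0]
wrist_force: [-1.0, -0.3, 2.5]
gripper_width: 0.0155
```

```bash
python3 -c "
from h import *
look('l13');mz(5);st()"
```

```text
t 21.7 p [0.57   0.1665 0.1378] yaw x -96.74 z [-0. -0. -1.] F [-1.03 -0.27  2.5 ] M [-0.061  0.043  0.148] w 0.0155 q [ 0.1   0.63  1.61 -0.    0.9   1.78]
Mz mean 0.14466633691237882 [0.158 0.127 0.134 0.128 0.134 0.187]
[[215.  253. ]
 [225.  253.5]
 [235.  255.2]]
t 22.05 p [0.57   0.1665 0.1378] yaw x -96.77 z [-0. -0. -1.] F [-1.05 -0.05  4.3 ] M [-0.075  0.146  0.187] w 0.0155 q [ 0.1   0.63  1.61 -0.    0.9   1.79]
```

View pics/l13.png

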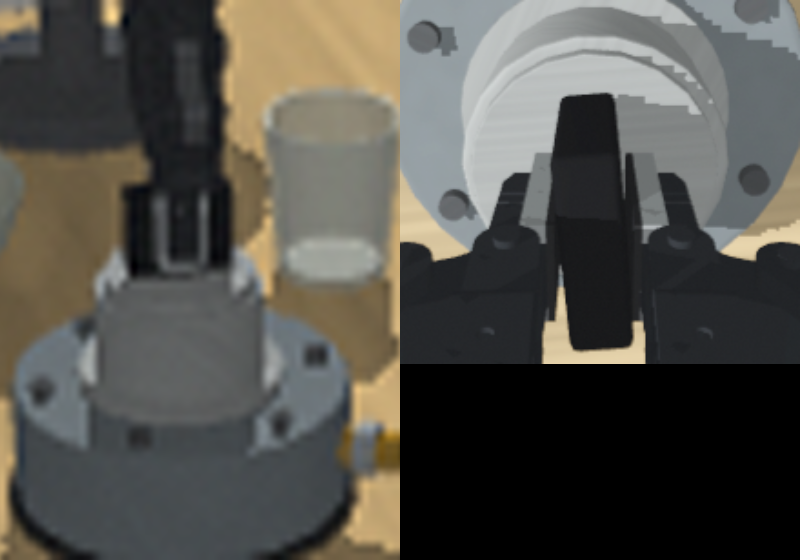

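Torque has risen to about 0.145 N m: stop. Ease off, open, and look.

Request:
{"op": "step_arm", "data": {"offset": [[0, 0, 0], [0, 0, 0], [0, 0, 0], [0, 0, 0], [0, 0, 0]], "delta_rot": [[0, 0, 0.5], [0, 0, 0.3], [0, 0, 0], [0, 0, 0], [0, 0, 0]], "jaw": [15.5, 16, 22, 30, 36]}}

```text
t: 22.55
tcp_pos: [0.57, 0.1666, 0.1375]
tool_rot: [2.182, -2.26, -0.0]
wrist_force: [0.8, 0.4, 0.4]
gripper_width: 0.0362
```

```bash
python3 -c "
from h import *
look('l14');st()
S=cam('side'); crop(S,215,140,255,180,14,'pics/s14.png')"
```

```text
t 22.55 p [0.57   0.1666 0.1375] yaw x -92.02 z [-0.  0. -1.] F [0.81 0.41 0.41] M [0.009 0.039 0.003] w 0.0362 q [0.1  0.63 1.61 0.   0.9  1.7 ]
t 22.65 p [0.57   0.1666 0.1376] yaw x -92.01 z [-0.  0. -1.] F [ 0.9  -0.16 -0.52] M [-0.078  0.033  0.003] w 0.0362 q [0.1  0.63 1.61 0.   0.9  1.7 ]
```

View pics/l14.png

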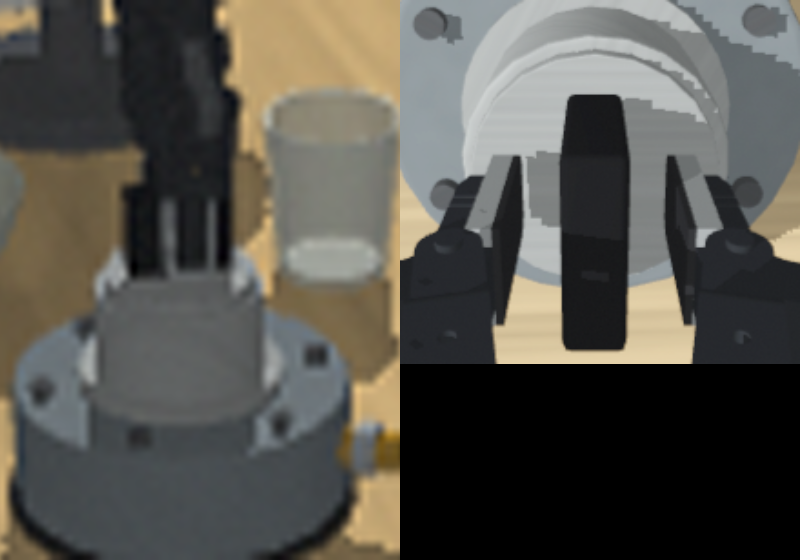

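View pics/s14.png

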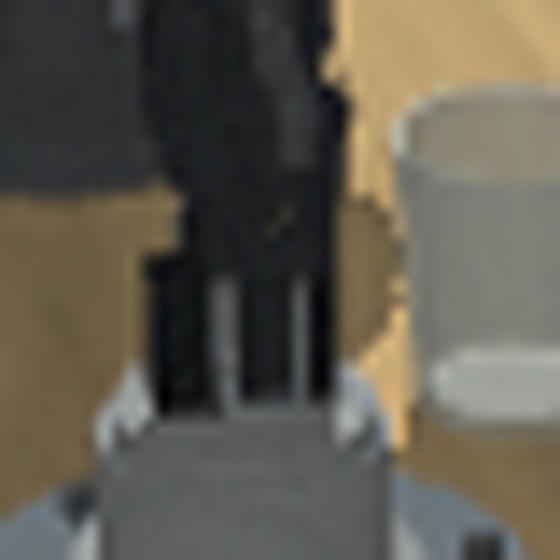

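Request:
{"op": "step_arm", "data": {"offset": [[0, 0, 3], [0, 0, 10], [0, 0, 25], [0, 0, 30], [0, 0, 30]], "delta_rot": [[0, 0, 0], [0, 0, 0], [0, 0, 0], [0, 0, 0], [0, 0, 0]], "jaw": [36, 36, 36, 36, 36]}}

```text
t: 23.2
tcp_pos: [0.5699, 0.1666, 0.2374]
tool_rot: [-2.182, 2.26, -0.0]
wrist_force: [0.7, 0.3, -0.0]
gripper_width: 0.0361
```

Request:
{"op": "step_arm", "data": {"offset": [[10, 0, 0], [30, 0, 0], [40, 0, 0], [0, 0, 0], [0, 0, 0]], "delta_rot": [[0, 0, 0], [0, 0, 0], [0, 0, 0], [0, 0, 0], [0, 0, 0]], "jaw": [36, 36, 36, 36, 36]}}

```text
t: 23.7
tcp_pos: [0.6502, 0.1663, 0.2348]
tool_rot: [2.181, -2.259, -0.002]
wrist_force: [-0.7, -0.1, 0.7]
gripper_width: 0.0363
```

```bash
python3 -c "
from h import *
st(); C=cam('wrist'); cv2.imwrite('pics/w15.png',C[0])
S=cam('side'); crop(S,210,130,260,190,11,'pics/s15.png')"
```

```text
t 23.7 p [0.6502 0.1663 0.2348] yaw x -92.01 z [-0.002 -0.    -1.   ] F [-0.73 -0.07  0.75] M [-0.044  0.014 -0.037] w 0.0363 q [0.08 0.61 1.32 0.   1.21 1.69]
```

View pics/w15.png

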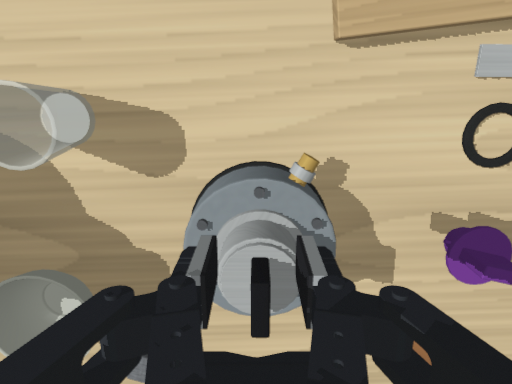

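View pics/s15.png

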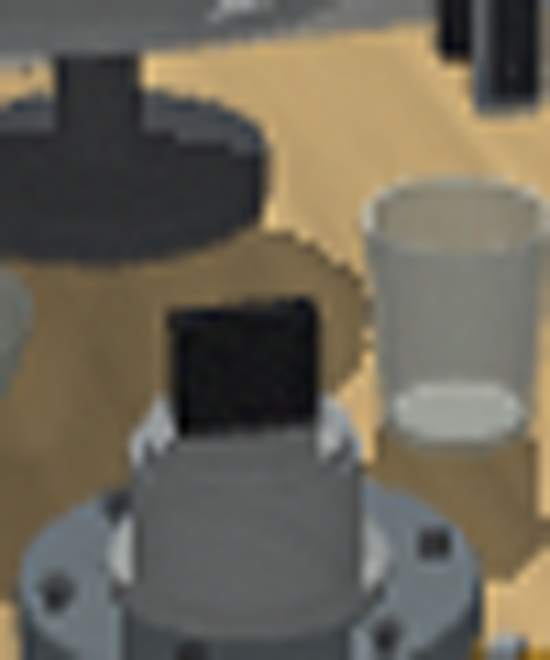

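Request:
{"op": "step_arm", "data": {"offset": [[0, 0, 5], [5, 0, 0], [5, 0, 0], [0, 0, 0], [0, 0, 0]], "delta_rot": [[0, 1.2, 0], [0, 1.2, 0], [0, 1.2, 0], [0, 1.2, 0], [0, 1.2, 0]], "jaw": [36, 36, 36, 36, 36]}}

```text
t: 24.3
tcp_pos: [0.6595, 0.1668, 0.2417]
tool_rot: [1.823, -1.886, -0.597]
wrist_force: [0.1, 0.3, -0.0]
gripper_width: 0.0361
```

Request:
{"op": "step_arm", "data": {"offset": [[0, 0, 0], [0, 0, 0]], "delta_rot": [[0, 0, 0], [0, 0, 0]], "jaw": [36, 36]}}

```text
t: 24.5
tcp_pos: [0.6593, 0.1667, 0.2396]
tool_rot: [1.825, -1.889, -0.594]
wrist_force: [-0.3, -0.7, 0.3]
gripper_width: 0.0358
```

```bash
python3 -c "
from h import *
st(); C=cam('wrist'); cv2.imwrite('pics/w16.png',C[0])"
```

```text
t 24.5 p [0.6593 0.1667 0.2396] yaw x -91.6 z [-0.589 -0.    -0.808] F [-0.29 -0.65  0.3 ] M [ 0.028 -0.278 -0.038] w 0.0358 q [0.07 0.91 0.82 0.04 2.04 1.68]
```

View pics/w16.png

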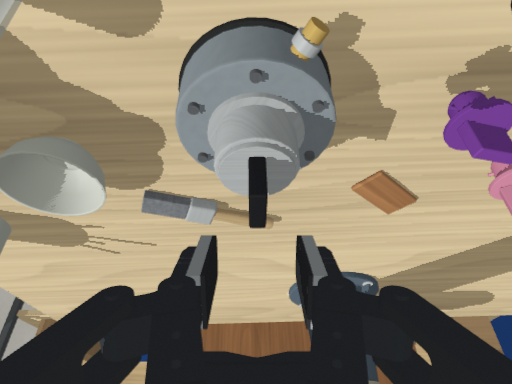

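```bash
python3 -c "
from h import *
C=cam('wrist'); crop(C,195,85,320,185,6,'pics/w16c.png')
# measured near edges at the axis column
for z in (.106,.109,.112,.118): 
    for r in (33,37): print(z,r,proj(C,[.57+r,.166,z]) if 0 else proj(C,[.569+r/1000,.1655,z]))"
```

```text
0.106 33 [256.80925777 141.54343585]
0.106 37 [256.6709811  137.82480653]
0.109 33 [256.893509 144.290277]
0.109 37 [256.75529579 140.57922415]
0.112 33 [256.97892945 147.07523818]
0.112 37 [256.84079496 143.37233661]
0.118 33 [257.15337673 152.76273939]
0.118 37 [257.01544798 149.07795408]
```

View pics/w16c.png

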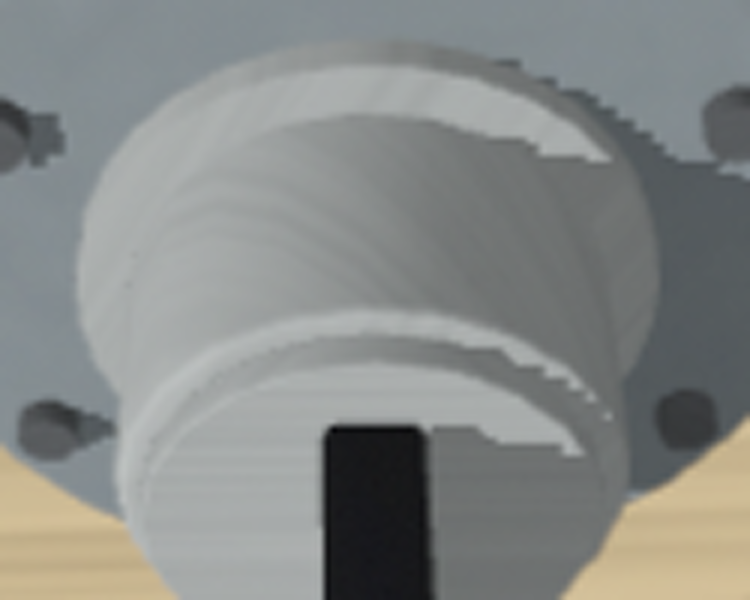

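The tilted wrist view shows the rim's bright ring (row ~312 in the crop), the flange edge directly on it (~337) and flange top (~362), with no gap. Its rows agree with a flush seat at 106 mm. Last, check the bystanders against the first side picture.

```bash
python3 -c "
from h import *
S=cam('side');T=cam('top');cv2.imwrite('pics/end_top.png',T[0])
a=cv2.imread('pics/side0.png').astype(int); d=np.abs(a-S[0]).max(2)>40
o=S[0].copy(); o[d]=(0,0,255); cv2.imwrite('pics/end_side.png',o); st()"
```

```text
t 24.7 p [0.6595 0.1669 0.2429] yaw x -91.58 z [-0.585 -0.    -0.811] F [ 0.22 -0.86 -0.1 ] M [-0.052 -0.247 -0.002] w 0.0357 q [0.07 0.9  0.82 0.04 2.05 1.68]
```

View pics/end_side.png

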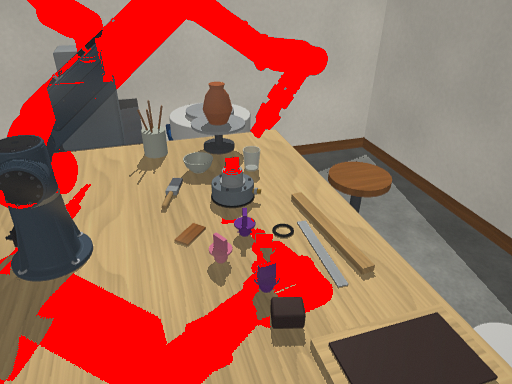

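The only differences are the arm, its shadow and the plug; no bystander has moved. Handing in.

```bash
python3 -c "
from station import job_done
print(job_done())"
```

```text
the job is handed in; nothing more can be done
None
```

The vacuum trap is closed: the plug is screwed in with its flange home on the rim, and I handed the job in at about 24.7 s of robot time.

- **What I did:** I set the plug upright in the neck with its pins on the insert's flat. Held loosely, I turned it backwards about 75–80° until it dropped into the thread start. I then ran it clockwise about 180° until the torque rose from roughly zero to about 0.145 N m. The highest single reading was 0.19. I stopped there, eased off, opened the jaws and backed away.
- **Seat check:** A tilted wrist picture shows the flange lying directly on the rim with no gap. The rim and flange-underside rows are within 1 pixel of a flush seat. The flange's top edge sat about 2 pixels lower than predicted, which does not suggest a raised flange.
- **Rest of the bench:** The before-and-after side pictures differ only in the arm, its shadow and the plug, so no bystander shows as moved. The robot was clear of everything.
- **Disagreements:** Absolute positions in y differed by about 5 mm between the wrist camera and the fixed cameras, so I aligned the plug by relative views. The clockwise turn came out slightly over the stated 170°, which is within my uncertainty about the finger slack. A moment of about −0.25 N m about y showed at the end with the tool tilted. The force there was near zero, so I put it down to gripper weight.

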